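# Put away the sound table's small gear by kind

## Robot

A 7-joint arm with a two-finger parallel gripper is mounted at the origin on the work surface. World frame = base frame: x ahead of the robot, y to its left, z up, the work surface at z = 0. Lengths are in m, angles in rad, forces in N, time in s.
With the tool pointing down it reaches from about 0.4 to 0.85 m from the base axis. Payload 4.5 kg.
Tool frame: the origin (TCP) lies on the centre line of the jaws, within the pads' length; the fingertips stand 11 mm ahead of it and the grasp point (between the pads) lies 8 mm behind it; z points along the fingers, y is the line along which they close (so a half turn about z gives the same grasp; the last joint's range is limited). The gripper opens to 88 mm and grips with 3 to 60 N. Pads are 18 mm wide; open, the fingers measure 123 mm over their backs; the gripper's body (75 mm by 187 mm) begins 45 mm behind the grasp point.
Start: joints at [1.33, 0.689, -0.195, 1.565, 0.157, 0.902, -0.215], TCP at [0.17, -0.602, 0.25] pointing down, gripper open.
Joint ranges: [-3.01, 3.01], [-0.46, 2.08], [-1.47, 1.51], [0.13, 2.56], [-1, 4.14], [0.04, 2.09], [-2.66, 2.66]. Speed limits (rad/s): [2.57, 2.57, 3.14, 3.14, 3.14, 3.14, 3.14].

## Interface

Orientations are given as a unit quaternion [x, y, z, w].
In Python, from plant import * gives the robot as it stands. The module is installed in compiled form; this text tells all that it offers.
- The arm moves only by the tool send_rows, never from a script. Its argument "motion" is a list of rows, each an object of numbers: "x", "y", "z": the shift along the tool's x, y, z in cm; "rx", "ry", "rz": the turn, a rotation vector about the tool's x, y, z in rad; "jaw": the finger opening in cm, from 0 to 8.81. In form: [{"x": .., "y": .., "z": .., "rx": .., "ry": .., "rz": .., "jaw": ..}, ...]. A call has exactly 5 rows; each row shifts and turns the commanded pose from where the row before left it, along the tool's axes as they then stand; what a row does not reach is not made up. A row lasts 1/10 s, in which the tool goes at most 50 mm and 8.59 degrees, less where a joint would pass 70% of its speed; a pose out of reach is approached as far as the arm can. A call is refused whole if a number of a shift passes 5 or a number of a turn 0.15, either way. A call with a gripper value outside its range is refused whole. The fingers move at their own pace and stop on an object; "grip_force" is the grip in N (left out, the last holds). Time passes only in rows, so rows that do not move let the fingers close, or fill a call up. It gives the time, the measured TCP pose, the force, the opening and the grip force at its end, in the units of the state.
- get_state(): the state, without advancing time (a new reading comes with each control period).
- snapshot(name): name is "scene" or "top" or "wrist"; returns a dict with "img" (480x640x3 uint8, red, green, blue), "vertical_fov" (degrees; the focal length in pixels is half the picture's height over the tangent of half this angle, whatever the lens; pixels are square), "cx", "cy" (the principal point, pixels), "extrinsics" (4x4, takes a point from camera to world coordinates). Camera axes: x right, y up, looking along -z (the intrinsics and any distortion apply to the point x, -y, -z); pixel columns grow to the right and rows downward; lengths in m; the calibration is good to about 2 mm. A picture is of the moment at which its call begins. There is no depth.
- finish_job(): hands the job in; it is judged then, once.
The state is a dict: "clock": time; "q": joint angles; "qd": joint speeds; "joint_torque": joint torques, N m; "tool_pos": TCP position; "eef_rot": TCP orientation; "contact_force": force on the tool from outside, world axes, zero at the start; "moment": the same for the moment, N m; "opening": opening from 0.0 (shut) to 1.0 (fully open); "finger_force": force on a finger pad.
Only numpy, scipy, OpenCV 4.12 (cv2) and the standard library are available. Lean on these libraries where they do the work, as an engineer would, in place of code of your own. Each camera call takes 0.05 s, during which the arm holds its last target. There are 200 camera calls.

## Task

Clear up after the sound session by sorting the five small things into their trays: the orange and the red effect pedal go in the blue tray, the woodblock and the hand bell in the green tray, and the round silver sound driver in the white tray. Set each down gently without dropping it, flat on the tray's floor and the same way up as it is now (the bell standing on its mouth), nothing resting on a rim or on another thing. Leave the battery and the small roll of tape where they are.

Things in the scene. Friction and masses are not known exactly. Their poses are not given: they have to be found in the camera images.
- orange_pedal_mid (a point): Small orange effect pedal, a bright orange metal box 88 (own x) x 42 (own y) x 34 mm high, about 0.2 kg, with a black panel and two white knobs (to 42 mm high) near its +x end and a steel foot switch near its -x end. Starts knobs up on the table. The point is the box's centre, 17 mm above its underside. Belongs in the blue tray.
- red_pedal_mid (a point): Small red effect pedal, a bright red metal box 88 (own x) x 42 (own y) x 34 mm high, about 0.2 kg, with a black panel and two white knobs (to 42 mm high) near its +x end and a steel foot switch near its -x end. Starts knobs up on the table. The point is the box's centre, 17 mm above its underside. Belongs in the blue tray.
- woodblock_mid (a point): Woodblock, a dark brown wooden bar with black slots, 84 (own x) x 36 (own y) x 32 mm high, about 0.1 kg. The point is its centre, 16 mm above its underside. Belongs in the green tray.
- bell_handle (a point): Hand bell standing mouth down: brass cup 52 mm across at the foot, 42 mm high, narrowing upwards, with an upright round wooden handle 18 mm across above it, to 94 mm in all; about 0.15 kg. The point is on the handle, 70 mm above the foot: a good place to grip. Belongs in the green tray.
- driver_mid (a point): Sound driver, a silver metal puck 48 mm across and 28 mm high with a yellow and black ringed top, about 0.16 kg. The point is its centre, 14 mm above its underside. Belongs in the white tray.
- blue_tray_floor (a point): Centre of the inner floor of the blue tray, 6 mm above the table. The tray is fixed: outside 200 (own x) x 150 (own y) mm, all walls 5 mm thick, inside 190 x 140 mm, rim 10 mm above the inner floor. Axes along its sides, z up. For the two pedals. Two things fit side by side, one in each half along x (centres about 47 mm either side of the middle), long things turned to lie along the tray's y.
- green_tray_floor (a point): Centre of the inner floor of the green tray, 6 mm above the table. The tray is fixed: outside 200 (own x) x 150 (own y) mm, all walls 5 mm thick, inside 190 x 140 mm, rim 10 mm above the inner floor. Axes along its sides, z up. For the woodblock and the bell. Two things fit side by side, one in each half along x (centres about 47 mm either side of the middle), long things turned to lie along the tray's y.
- white_tray_floor (a point): Centre of the inner floor of the white tray, 6 mm above the table. The tray is fixed: outside 200 (own x) x 150 (own y) mm, all walls 5 mm thick, inside 190 x 140 mm, rim 10 mm above the inner floor. Axes along its sides, z up. For the sound driver.
- battery_mid (a point): Black battery with a copper end, lying loose, 26 x 40 x 16 mm high; the point is its centre. Not to be moved.
- tape_mid (a point): Small white roll of tape lying flat and loose, 38 mm across, 19 mm high; the point is its centre. Not to be moved.
There are look-alikes about, which are no part of the job. What is shaped like the part that bears orange_pedal_mid but pink or turquoise is not meant.

How it is judged:
At the end, for the whole second after the job is handed in: Pedals in the blue tray, woodblock and bell in the green, driver in the white: each point within 85 mm (tray x) and 60 mm (tray y) of the tray centre, on the tray floor (height within 4 mm), same way up as at the start (within 0.08 rad), released and at rest (x of orange_pedal_mid in the frame of blue_tray_floor between -0.085 and 0.085 m and y of orange_pedal_mid in the frame of blue_tray_floor between -0.06 and 0.06 m and z of orange_pedal_mid in the frame of blue_tray_floor between 0.013 and 0.021 m and angle between each of orange_pedal_mid, red_pedal_mid, woodblock_mid, bell_handle, driver_mid's own z axis and vertical below 0.08 rad and linear speed of each of orange_pedal, red_pedal, woodblock, bell, driver below 0.02 m/s and contact force between each of orange_pedal, red_pedal, woodblock, bell, driver and the fingers below 0.1 N and x of red_pedal_mid in the frame of blue_tray_floor between -0.085 and 0.085 m and y of red_pedal_mid in the frame of blue_tray_floor between -0.06 and 0.06 m and z of red_pedal_mid in the frame of blue_tray_floor between 0.013 and 0.021 m and x of woodblock_mid in the frame of green_tray_floor between -0.085 and 0.085 m and y of woodblock_mid in the frame of green_tray_floor between -0.06 and 0.06 m and z of woodblock_mid in the frame of green_tray_floor between 0.012 and 0.02 m and x of bell_handle in the frame of green_tray_floor between -0.085 and 0.085 m and y of bell_handle in the frame of green_tray_floor between -0.06 and 0.06 m and z of bell_handle in the frame of green_tray_floor between 0.066 and 0.074 m and x of driver_mid in the frame of white_tray_floor between -0.085 and 0.085 m and y of driver_mid in the frame of white_tray_floor between -0.06 and 0.06 m and z of driver_mid in the frame of white_tray_floor between 0.01 and 0.018 m); the robot touches nothing.
It fails at once if one of the five things is dropped or thrown (faster than 0.8 m/s while out of the fingers: a fall of about 33 mm) ((linear speed of orange_pedal above 0.8 m/s and contact force between orange_pedal and the fingers below 0.1 N) or (linear speed of red_pedal above 0.8 m/s and contact force between red_pedal and the fingers below 0.1 N) or (linear speed of woodblock above 0.8 m/s and contact force between woodblock and the fingers below 0.1 N) or (linear speed of bell above 0.8 m/s and contact force between bell and the fingers below 0.1 N) or (linear speed of driver above 0.8 m/s and contact force between driver and the fingers below 0.1 N)).
It fails at once if the battery or the tape is pushed more than 25 mm from its place (distance of any of battery_mid, tape_mid from where it was at the start of the episode above 0.025 m).
It also fails if it takes over 120 s, if anything falls off the work surface, if the arm or the gripper's body presses on something with over 40 N, if the wrist force passes 120 N, or if a joint passes its speed limit or range.

## Working session

There is one attempt and no reset: what is moved stays moved. The work goes in short steps, Python scripts to look and compute and a tool call to move; the robot and the scene stay as the last step left them, time stands still between calls to the robot, and variables do not carry over. Pictures are saved under pics/ and viewed, at most 14 in all, crops included, and the job is handed in when it is done.

Besides the shell and the picture viewer there is one more tool, called after ">>>" by a JSON object that holds its "fn" and its "kwargs". send_rows: Moves the arm, as the interface text tells. Its arguments: {"type":"object","properties":{"motion":{"type":"array"},"grip_force":{"type":"number"}},"required":["motion"]}

```bash
mkdir -p pics
cat > h.py <<'E'
from plant import *
import numpy as np, cv2
def snap(n,f):
    s=snapshot(n); cv2.imwrite(f'pics/{f}.png',s['img'][:,:,::-1]); np.savez(f'pics/{f}.npz',**{k:v for k,v in s.items()}); return s
def w(s,u,v,z):
    f=240/np.tan(np.radians(float(s['vertical_fov']))/2); E=np.array(s['extrinsics'])
    d=E[:3,:3]@np.array([(u-s['cx'])/f,-(v-s['cy'])/f,-1]); o=E[:3,3]
    return (o+d*(z-o[2])/d[2])
E
python3 - <<'E'
from h import *
for n in('top','scene'):
    s=snap(n,n+'0'); print(n,{k:v for k,v in s.items() if k!='img'})
print(get_state())
E
```

```text
top {'vertical_fov': 51.66142571950537, 'cx': 322.7404039673048, 'cy': 241.31401249450553, 'extrinsics': array([[ 0.0113352 ,  0.99765502, -0.06749796,  0.44970636],
       [-0.99953222,  0.01322231,  0.02757723, -0.06138283],
       [ 0.02840504,  0.06715379,  0.99733822,  1.06618759],
       [ 0.        ,  0.        ,  0.        ,  1.        ]])}
scene {'vertical_fov': 42.296512524886154, 'cx': 331.2822790993555, 'cy': 240.22121138861564, 'extrinsics': array([[ 0.15928063, -0.76577358,  0.62307344,  1.27712237],
       [ 0.98719616,  0.11806741, -0.10725593, -0.20482273],
       [ 0.00856909,  0.63217949,  0.77477459,  1.024944  ],
       [ 0.        ,  0.        ,  0.        ,  1.        ]])}
{'clock': 0.1, 'q': array([ 1.3297889 ,  0.68984766, -0.19454303,  1.56620097,  0.157297  ,
        0.9024868 , -0.2151146 ]), 'qd': array([ 0.00106416, -0.00444157,  0.00022316, -0.00217773, -0.00092557,
        0.00106716, -0.0014667 ]), 'joint_torque': array([-2.95262886e-03, -5.28502750e+01, -1.27173107e+00, -1.53838080e+01,
       -5.26475685e-02,  2.05678392e-03,  5.05129071e-05]), 'tool_pos': array([ 0.16943276, -0.60105315,  0.24903394]), 'eef_rot': array([ 9.90569672e-01,  1.37007752e-01, -1.54926119e-04, -7.60158068e-04]), 'contact_force': array([-0.19742298, -0.16332507,  0.87904392]), 'moment': array([-0.00224956,  0.00790246, -0.02385282]), 'finger_force': 0.0, 'opening': 0.9973991726031429}
```

View pics/top0.png

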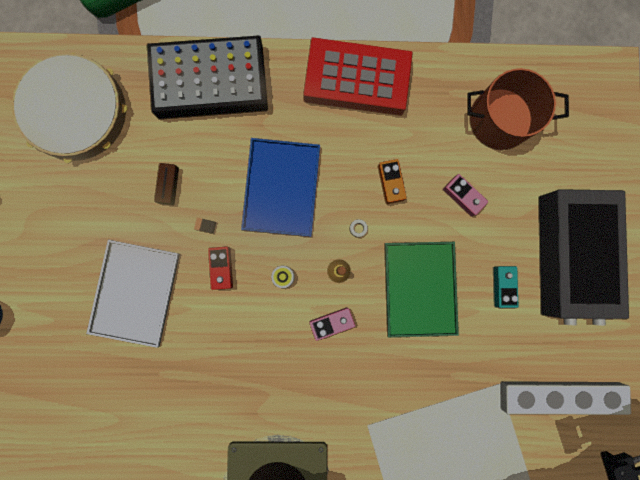

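View pics/scene0.png

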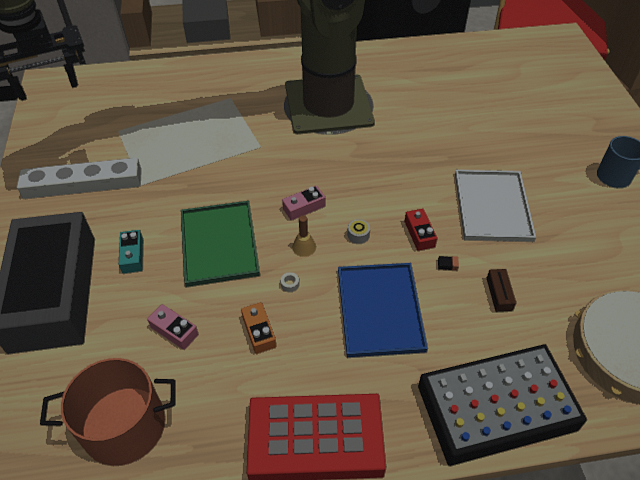

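Top view, lookalikes: orange pedal (392,182), with the pinks at (465,195) and (333,323) and the turquoise at (507,287) not meant. Red pedal is at (220,268); the red pad machine at (358,76) is not a pedal. Woodblock (167,184), bell (340,271), driver (283,277), battery (206,226), tape (359,229). Trays: blue (282,188), green (421,289), white (134,293). The scene view agrees: orange (258,327), red (420,229), bell (304,240).

Run:
```python
from h import *
s=dict(np.load('pics/top0.npz')); im=s['img']
cv2.imwrite('pics/crop0.png',cv2.resize(im[140:350,85:465,::-1],None,fx=2.1,fy=2.1,interpolation=cv2.INTER_CUBIC))
hsv=cv2.cvtColor(im,cv2.COLOR_RGB2HSV).astype(int)
def seg(name,box,f,z):
    u0,v0,u1,v1=box; h,S,v=[hsv[v0:v1,u0:u1,i] for i in range(3)]
    m=f(h,S,v).astype(np.uint8); m=cv2.morphologyEx(m,cv2.MORPH_CLOSE,np.ones((5,5)))
    n,l,st,_=cv2.connectedComponentsWithStats(m); k=1+np.argmax(st[1:,4])
    c=max(cv2.findContours((l==k).astype(np.uint8),0,2)[0],key=cv2.contourArea).reshape(-1,2)+[u0,v0]
    P=np.array([w(s,a,b,z)[:2] for a,b in c])*1000
    (c,wh,a)=cv2.minAreaRect(P.astype(np.float32)); print(name,np.round(c,1),np.round(wh,1),round(a,1), 'pix',st[k,4])
seg('orange',(370,150,415,212),lambda h,S,v:(h>5)&(h<16)&(S>190)&(v>80),.034)
seg('red',(200,238,240,298),lambda h,S,v:((h<5)|(h>172))&(S>170)&(v>80),.034)
seg('wood',(148,155,190,212),lambda h,S,v:(v<100),.032)
seg('driver',(265,258,303,296),lambda h,S,v:(S<60)&(v>110),.028)
seg('tape',(342,214,376,244),lambda h,S,v:(S<60)&(v>110),.019)
seg('batt',(192,214,220,238),lambda h,S,v:(v<110),.016)
seg('blue',(230,125,335,245),lambda h,S,v:(h>100)&(h<130)&(S>120),.016)
seg('green',(375,230,470,345),lambda h,S,v:(h>50)&(h<85)&(S>120),.016)
seg('white',(75,225,195,360),lambda h,S,v:(S<50)&(v>90),.016)
seg('bell',(322,255,360,290),lambda h,S,v:(S>120)&(v<130),.0)
print(w(s,340,271,.01),w(s,344,271,.094))
# scene cross-check
s=dict(np.load('pics/scene0.npz'))
for n,u,v,z in [('orange',257,321,.034),('red',419,223,.034),('bellhandle top',304,218,.092),('driver',359,228,.028),('wood',501,285,.032),('blue',381,309,.006),('green',220,243,.006),('white',495,205,.006)]: print(n,np.round(w(s,u,v,z)*1000))
```

```text
orange [ 649.5 -235.7] [84.6 40.9] 11.4 pix 152
red [445.7 121.7] [53.1 40.1] 5.9 pix 389
wood [635.4 234.6] [49.7 86.5] 83.9 pix 846
driver [445.4  -6. ] [43.7 45.8] 0.7 pix 137
tape [ 551.3 -165.6] [36.1 35.4] 64.1 pix 177
batt [549.9 153. ] [32.7 26.2] 76.7 pix 188
blue [6.374e+02 5.000e-01] [147.1 196.3] 85.3 pix 6133
green [ 422.7 -300.3] [193.8 146.4] 1.3 pix 6017
white [407.7 305.9] [150.9 199.9] 79.4 pix 7017
bell [ 458.9 -125.6] [50.1 49.4] 24.5 pix 454
[ 0.45831775 -0.12807253  0.01      ] [ 0.45772358 -0.13062152  0.094     ]
orange [ 651. -235.   34.]
red [462. 123.  34.]
bellhandle top [ 462. -120.   92.]
driver [451.  -4.  28.]
wood [641. 243.  32.]
blue [643.   4.   6.]
green [ 429. -297.    6.]
white [413. 313.   6.]
```

View pics/crop0.png

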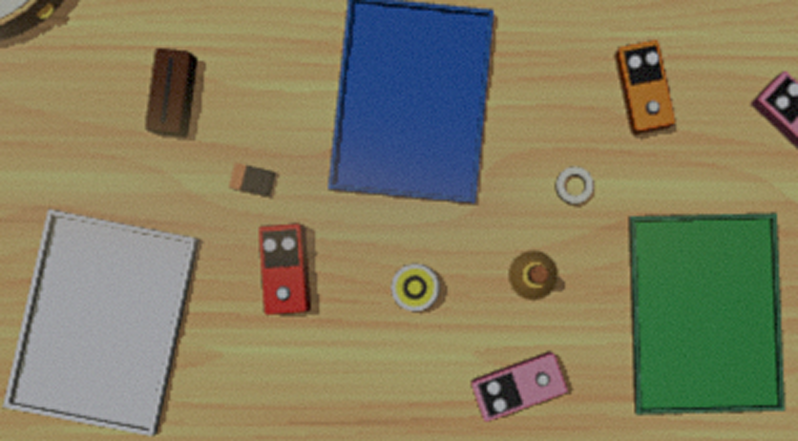

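Choices hold: the crop shows the orange pedal at (645,87), red at (285,269), and the pinks are clearly distinct. First I level the yaw to 0, then move over the orange pedal.

>>> {"fn": "send_rows", "kwargs": {"motion": [{"rz": 0.14}, {"rz": 0.135}, {"x": 3.7, "y": -2.8}, {"x": 3.7, "y": -2.8}, {"x": 3.7, "y": -2.8}]}}

```text
schema error: expected keys x, y, z, rx, ry, rz, jaw
```

>>> {"fn": "send_rows", "kwargs": {"motion": [{"x": 3.7, "y": -2.8}, {"x": 3.7, "y": -2.8}, {"x": 3.7, "y": -2.8}, {"x": 3.7, "y": -2.8}, {"x": 3.7, "y": -2.8}]}}

```text
schema error: expected keys x, y, z, rx, ry, rz, jaw
```

>>> {"fn": "send_rows", "kwargs": {"motion": [{"x": 3.7, "y": -2.8}, {"x": 3.7, "y": -2.8}, {"x": 3.7, "y": -2.8}, {}, {}]}}

```text
schema error: expected keys x, y, z, rx, ry, rz, jaw
```

All keys are needed.

>>> {"fn": "send_rows", "kwargs": {"motion": [{"x": 0, "y": 0, "z": 0, "rx": 0, "ry": 0, "rz": 0.14, "jaw": 8.8}, {"x": 0, "y": 0, "z": 0, "rx": 0, "ry": 0, "rz": 0.135, "jaw": 8.8}, {"x": 3.7, "y": -2.8, "z": 0, "rx": 0, "ry": 0, "rz": 0, "jaw": 8.8}, {"x": 3.7, "y": -2.8, "z": 0, "rx": 0, "ry": 0, "rz": 0, "jaw": 8.8}, {"x": 3.7, "y": -2.8, "z": 0, "rx": 0, "ry": 0, "rz": 0, "jaw": 8.8}], "grip_force": 25}}

```text
clock: 0.6
tool_pos: [0.2815, -0.5164, 0.2493]
eef_rot: [1.0, -0.001, -0.0, -0.0]
contact_force: [1.3, -0.3, 0.0]
opening: 0.996
finger_force: 0.0
```

>>> {"fn": "send_rows", "kwargs": {"motion": [{"x": 3.7, "y": -2.8, "z": 0, "rx": 0, "ry": 0, "rz": 0, "jaw": 8.8}, {"x": 3.7, "y": -2.8, "z": 0, "rx": 0, "ry": 0, "rz": 0, "jaw": 8.8}, {"x": 3.7, "y": -2.8, "z": 0, "rx": 0, "ry": 0, "rz": 0, "jaw": 8.8}, {"x": 3.7, "y": -2.8, "z": 0, "rx": 0, "ry": 0, "rz": 0, "jaw": 8.8}, {"x": 3.7, "y": -2.8, "z": 0, "rx": 0, "ry": 0, "rz": 0, "jaw": 8.8}]}}

```text
clock: 1.1
tool_pos: [0.4668, -0.3761, 0.2494]
eef_rot: [1.0, -0.0, -0.0, -0.0]
contact_force: [0.5, -0.6, -0.5]
opening: 0.999
finger_force: 0.0
```

>>> {"fn": "send_rows", "kwargs": {"motion": [{"x": 3.7, "y": -2.8, "z": 0, "rx": 0, "ry": 0, "rz": 0, "jaw": 8.8}, {"x": 3.7, "y": -2.8, "z": 0, "rx": 0, "ry": 0, "rz": 0, "jaw": 8.8}, {"x": 0, "y": 0, "z": 0, "rx": 0, "ry": 0, "rz": 0, "jaw": 8.8}, {"x": 0, "y": 0, "z": 0, "rx": 0, "ry": 0, "rz": 0, "jaw": 8.8}, {"x": 0, "y": 0, "z": 0, "rx": 0, "ry": 0, "rz": 0, "jaw": 8.8}]}}

```text
clock: 1.6
tool_pos: [0.5381, -0.323, 0.2493]
eef_rot: [1.0, -0.001, -0.001, 0.0]
contact_force: [0.8, -0.4, 0.8]
opening: 0.994
finger_force: 0.0
```

Run:
```python
from h import *
s=snap('wrist','w1'); E=s['extrinsics']; print(s['vertical_fov'],s['cx'],s['cy'],E)
st=get_state(); print(st['tool_pos'],st['eef_rot'],st['contact_force'],st['q'])
```

```text
67.010509171961 318.82678747157775 238.8205657361726 [[-1.52310900e-03  9.63366381e-01  2.68184443e-01  6.06982169e-01]
 [-9.99998815e-01 -1.52703963e-03 -1.93928318e-04 -3.23647538e-01]
 [ 2.22704250e-04 -2.68184421e-01  9.63367566e-01  3.83315937e-01]
 [ 0.00000000e+00  0.00000000e+00  0.00000000e+00  1.00000000e+00]]
[ 0.53792945 -0.32341278  0.24953001] [ 9.99998349e-01 -1.54870340e-03 -8.13212143e-04  4.92754182e-04] [-0.69368586  0.26883608 -0.17669087] [ 0.50056288  0.68919904 -0.06078874  1.56039803  0.05160138  0.89458637
 -1.15262075]
```

View pics/w1.png

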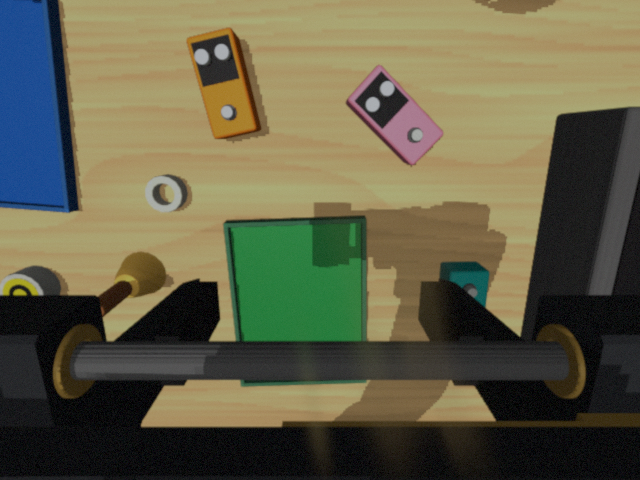

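Wrist view: orange pedal corners at about (188,42), (233,28), (258,130), (218,138). Also visible are the tape (166,194), the green tray's upper corners (226,222) and (366,217), and the bell foot (~143,270).

```bash
cat >> h.py <<'E'
def pts(f,L):
    s=dict(np.load(f'pics/{f}.npz'))
    for n,u,v,z in L: print(n,np.round(w(s,u,v,z)*1000,1)[:2])
def seg(s,name,box,f,z):
    hsv=cv2.cvtColor(s['img'],cv2.COLOR_RGB2HSV).astype(int)
    u0,v0,u1,v1=box; m=f(*[hsv[v0:v1,u0:u1,i] for i in range(3)]).astype(np.uint8)
    m=cv2.morphologyEx(m,cv2.MORPH_CLOSE,np.ones((9,9))); n,l,st,_=cv2.connectedComponentsWithStats(m); k=1+np.argmax(st[1:,4])
    c=max(cv2.findContours((l==k).astype(np.uint8),0,2)[0],key=cv2.contourArea).reshape(-1,2)+[u0,v0]
    P=np.array([w(s,a,b,z)[:2] for a,b in c])*1000
    c,wh,a=cv2.minAreaRect(P.astype(np.float32)); print(name,np.round(c,1),np.round(wh,1),round(a,1))
E
python3 - <<'E'
from h import *
pts('w1',[('o1',188,42,.034),('o2',233,28,.034),('o3',258,130,.034),('o4',218,138,.034),('tape',166,194,.019),('gL',226,222,.016),('gR',366,217,.016),('gbl',240,384,.016),('gbr',366,381,.016),('bell foot',143,270,.015)])
s=dict(np.load('pics/w1.npz'))
seg(s,'orange',(175,15,270,150),lambda h,S,v:(h>5)&(h<18)&(S>200)&(v>60)|(v<60),.034)
E
```

```text
o1 [ 687.4 -210.2]
o2 [ 698.2 -250. ]
o3 [ 614.1 -267.6]
o4 [ 607.  -230.1]
tape [ 552.7 -169.5]
gL [ 523.  -227.2]
gR [ 528.1 -372.4]
gbl [ 326.5 -230. ]
gbr [ 330.4 -379. ]
bell foot [ 469.8 -133.6]
orange [ 652.3 -239.7] [86.8 43.7] 12.3
```

>>> {"fn": "send_rows", "kwargs": {"motion": [{"x": 3.8, "y": -2.8, "z": 0, "rx": 0, "ry": 0, "rz": 0, "jaw": 8.8}, {"x": 3.8, "y": -2.8, "z": 0, "rx": 0, "ry": 0, "rz": 0, "jaw": 8.8}, {"x": 3.8, "y": -2.8, "z": 0, "rx": 0, "ry": 0, "rz": 0, "jaw": 8.8}, {"x": 0, "y": 0, "z": 4, "rx": 0, "ry": 0, "rz": -0.105, "jaw": 8.8}, {"x": 0, "y": 0, "z": 4, "rx": 0, "ry": 0, "rz": -0.105, "jaw": 8.8}]}}

```text
clock: 2.15
tool_pos: [0.6551, -0.2378, 0.1699]
eef_rot: [0.994, 0.107, 0.002, 0.001]
contact_force: [-0.2, -0.9, -0.5]
opening: 1.003
finger_force: 0.0
```

>>> {"fn": "send_rows", "kwargs": {"motion": [{"x": 0, "y": 0, "z": 3, "rx": 0, "ry": 0, "rz": 0, "jaw": 8.8}, {"x": 0, "y": 0, "z": 3, "rx": 0, "ry": 0, "rz": 0, "jaw": 8.8}, {"x": 0, "y": 0, "z": 2, "rx": 0, "ry": 0, "rz": 0, "jaw": 8.8}, {"x": 0, "y": 0, "z": 0, "rx": 0, "ry": 0, "rz": 0, "jaw": 8.8}, {"x": 0, "y": 0, "z": 0, "rx": 0, "ry": 0, "rz": 0, "jaw": 8.8}]}}

```text
clock: 2.65
tool_pos: [0.6532, -0.2392, 0.0901]
eef_rot: [0.995, 0.104, -0.0, 0.0]
contact_force: [0.3, 1.0, 0.3]
opening: 0.996
finger_force: 0.0
```

>>> {"fn": "send_rows", "kwargs": {"motion": [{"x": 0, "y": 0, "z": 2.5, "rx": 0, "ry": 0, "rz": 0, "jaw": 8.8}, {"x": 0, "y": 0, "z": 2.5, "rx": 0, "ry": 0, "rz": 0, "jaw": 8.8}, {"x": 0, "y": 0, "z": 1.5, "rx": 0, "ry": 0, "rz": 0, "jaw": 8.8}, {"x": 0, "y": 0, "z": 0.9, "rx": 0, "ry": 0, "rz": 0, "jaw": 8.8}, {"x": 0, "y": 0, "z": 0, "rx": 0, "ry": 0, "rz": 0, "jaw": 8.8}]}}

```text
clock: 3.15
tool_pos: [0.6534, -0.2379, 0.0155]
eef_rot: [0.995, 0.105, -0.0, -0.0]
contact_force: [-0.7, -0.4, 0.5]
opening: 0.998
finger_force: 0.0
```

>>> {"fn": "send_rows", "kwargs": {"motion": [{"x": 0, "y": 0, "z": 0, "rx": 0, "ry": 0, "rz": 0, "jaw": 3}, {"x": 0, "y": 0, "z": 0, "rx": 0, "ry": 0, "rz": 0, "jaw": 3}, {"x": 0, "y": 0, "z": 0, "rx": 0, "ry": 0, "rz": 0, "jaw": 3}, {"x": 0, "y": 0, "z": 0, "rx": 0, "ry": 0, "rz": 0, "jaw": 3}, {"x": 0, "y": 0, "z": 0, "rx": 0, "ry": 0, "rz": 0, "jaw": 3}]}}

```text
clock: 3.65
tool_pos: [0.6539, -0.2377, 0.0161]
eef_rot: [0.995, 0.105, 0.0, 0.0]
contact_force: [-0.1, -0.5, 0.2]
opening: 0.568
finger_force: 0.0
```

>>> {"fn": "send_rows", "kwargs": {"motion": [{"x": 0, "y": 0, "z": 0, "rx": 0, "ry": 0, "rz": 0, "jaw": 3}, {"x": 0, "y": 0, "z": 0, "rx": 0, "ry": 0, "rz": 0, "jaw": 3}, {"x": 0, "y": 0, "z": 0, "rx": 0, "ry": 0, "rz": 0, "jaw": 3}, {"x": 0, "y": 0, "z": -0.5, "rx": 0, "ry": 0, "rz": 0, "jaw": 3}, {"x": 0, "y": 0, "z": -1, "rx": 0, "ry": 0, "rz": 0, "jaw": 3}]}}

```text
clock: 4.15
tool_pos: [0.6527, -0.2376, 0.0301]
eef_rot: [0.994, 0.105, -0.001, -0.0]
contact_force: [0.5, -0.5, -2.0]
opening: 0.476
finger_force: 25.0
```

>>> {"fn": "send_rows", "kwargs": {"motion": [{"x": 0, "y": 0, "z": -3, "rx": 0, "ry": 0, "rz": 0, "jaw": 3}, {"x": 0, "y": 0, "z": -4, "rx": 0, "ry": 0, "rz": 0, "jaw": 3}, {"x": 0, "y": 0, "z": -4, "rx": 0, "ry": 0, "rz": 0, "jaw": 3}, {"x": 0, "y": 0, "z": -4, "rx": 0, "ry": 0, "rz": 0.105, "jaw": 3}, {"x": 0, "y": 0, "z": -4, "rx": 0, "ry": 0, "rz": 0.105, "jaw": 3}]}}

```text
clock: 4.65
tool_pos: [0.6534, -0.2378, 0.2231]
eef_rot: [1.0, -0.002, 0.0, -0.0]
contact_force: [0.9, 0.0, -2.3]
opening: 0.472
finger_force: 25.0
```

>>> {"fn": "send_rows", "kwargs": {"motion": [{"x": -2.5, "y": -3.5, "z": -0.5, "rx": 0, "ry": 0, "rz": 0, "jaw": 3}, {"x": -2.5, "y": -3.5, "z": -0.5, "rx": 0, "ry": 0, "rz": 0, "jaw": 3}, {"x": -2.5, "y": -3.5, "z": -0.5, "rx": 0, "ry": 0, "rz": 0, "jaw": 3}, {"x": -2.5, "y": -3.5, "z": -0.5, "rx": 0, "ry": 0, "rz": 0, "jaw": 3}, {"x": -2.5, "y": -3.5, "z": -0.5, "rx": 0, "ry": 0, "rz": 0, "jaw": 3}]}}

```text
clock: 5.15
tool_pos: [0.5276, -0.0615, 0.2467]
eef_rot: [1.0, -0.0, 0.001, 0.0]
contact_force: [-0.1, 0.9, -1.8]
opening: 0.474
finger_force: 25.0
```

>>> {"fn": "send_rows", "kwargs": {"motion": [{"x": -2.5, "y": -3.5, "z": 0, "rx": 0, "ry": 0, "rz": 0, "jaw": 3}, {"x": -2.5, "y": -3.5, "z": 0, "rx": 0, "ry": 0, "rz": 0, "jaw": 3}, {"x": -2.5, "y": -3.5, "z": 0, "rx": 0, "ry": 0, "rz": 0, "jaw": 3}, {"x": -2.5, "y": -3.5, "z": 0, "rx": 0, "ry": 0, "rz": 0, "jaw": 3}, {"x": 0, "y": 0, "z": 0, "rx": 0, "ry": 0, "rz": 0, "jaw": 3}]}}

```text
clock: 5.65
tool_pos: [0.4252, 0.0824, 0.2463]
eef_rot: [1.0, 0.005, -0.001, -0.001]
contact_force: [-0.1, -0.7, -1.0]
opening: 0.47
finger_force: 25.0
```

Run:
```python
from h import *
s=snap('wrist','w2')
st=get_state(); print(st['tool_pos'],st['eef_rot'],st['opening'])
```

```text
[0.42739117 0.07984801 0.24646508] [ 9.99995139e-01  3.07832348e-03  9.77290054e-05 -4.86292525e-04] 0.47723087420040905
```

View pics/w2.png

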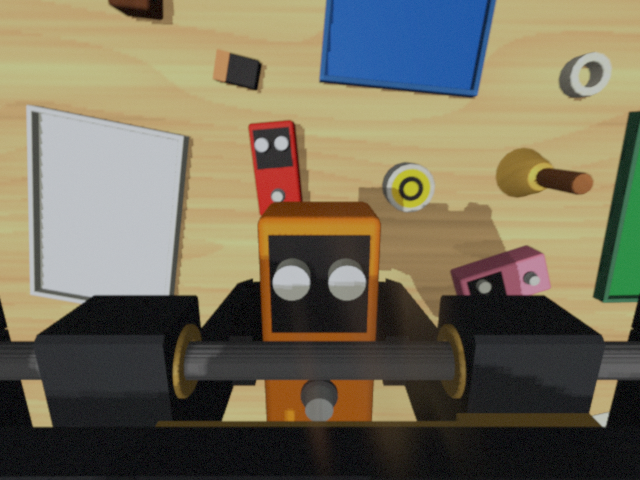

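Orange is held straight. Pixels: blue tray's near corners (321,81) and (477,96); driver top (410,187); bell handle tip (577,182); red pedal far corners (249,125) and (293,121); white tray corners (28,107), (187,135), (30,293); tape (587,75).

Run:
```python
from h import *
pts('w2',[('bL',321,81,.016),('bR',477,96,.016),('driver',410,187,.028),('bellTip',577,182,.094),('r1',249,125,.034),('r2',293,121,.034),('r_switch',277,197,.037),('wh1',28,107,.016),('wh2',187,135,.016),('wh3',30,293,.016),('tape',587,75,.019),('gTL',637,113,.016),('gBL',597,300,.016)])
s=dict(np.load('pics/w2.npz'))
s0=dict(np.load('pics/top0.npz'))
print('top bluecorners',[np.round(w(s0,*p,.016)[:2]*1000) for p in((250,140),(320,146),(311,236),(243,230))])
```

```text
bL [544.9  81.7]
bR [533.4 -64.9]
driver [449.   -5.7]
bellTip [ 462.8 -119.7]
r1 [504.6 147. ]
r2 [508.5 106.8]
r_switch [439.3 122.4]
wh1 [519.2 359.5]
wh2 [495.3 210.7]
wh3 [327.5 396.6]
tape [ 552.  -162.1]
gTL [ 519.8 -218.4]
gBL [ 326.6 -222.3]
top bluecorners [array([736.,  68.]), array([726., -82.]), array([532., -65.]), array([543.,  79.])]
```

>>> {"fn": "send_rows", "kwargs": {"motion": [{"x": 4.2, "y": 1.7, "z": 0, "rx": 0, "ry": 0, "rz": 0, "jaw": 3}, {"x": 4.2, "y": 1.7, "z": 0, "rx": 0, "ry": 0, "rz": 0, "jaw": 3}, {"x": 4.2, "y": 1.7, "z": 0, "rx": 0, "ry": 0, "rz": 0, "jaw": 3}, {"x": 4.2, "y": 1.7, "z": 0, "rx": 0, "ry": 0, "rz": 0, "jaw": 3}, {"x": 4.2, "y": 1.7, "z": 0, "rx": 0, "ry": 0, "rz": 0, "jaw": 3}]}}

```text
clock: 6.2
tool_pos: [0.6408, -0.0108, 0.2463]
eef_rot: [1.0, -0.001, 0.001, 0.0]
contact_force: [0.6, 0.7, -2.1]
opening: 0.476
finger_force: 25.0
```

>>> {"fn": "send_rows", "kwargs": {"motion": [{"x": 4.4, "y": 1.8, "z": 0, "rx": 0, "ry": 0, "rz": 0, "jaw": 3}, {"x": 0, "y": 0, "z": 4, "rx": 0, "ry": 0, "rz": 0.085, "jaw": 3}, {"x": 0, "y": 0, "z": 4, "rx": 0, "ry": 0, "rz": 0, "jaw": 3}, {"x": 0, "y": 0, "z": 4, "rx": 0, "ry": 0, "rz": 0, "jaw": 3}, {"x": 0, "y": 0, "z": 4, "rx": 0, "ry": 0, "rz": 0, "jaw": 3}]}}

```text
clock: 6.7
tool_pos: [0.6833, -0.0281, 0.0845]
eef_rot: [0.999, -0.044, 0.001, 0.001]
contact_force: [0.7, -0.9, -1.1]
opening: 0.474
finger_force: 25.0
```

>>> {"fn": "send_rows", "kwargs": {"motion": [{"x": 0, "y": 0, "z": 3, "rx": 0, "ry": 0, "rz": 0, "jaw": 3}, {"x": 0, "y": 0, "z": 0, "rx": 0, "ry": 0, "rz": 0, "jaw": 3}, {"x": 0, "y": 0, "z": 0, "rx": 0, "ry": 0, "rz": 0, "jaw": 3}, {"x": 0, "y": 0, "z": 0, "rx": 0, "ry": 0, "rz": 0, "jaw": 3}, {"x": 0, "y": 0, "z": 0, "rx": 0, "ry": 0, "rz": 0, "jaw": 3}]}}

```text
clock: 7.2
tool_pos: [0.6845, -0.0261, 0.0582]
eef_rot: [0.999, -0.043, 0.002, 0.0]
contact_force: [-0.3, -0.2, -1.6]
opening: 0.479
finger_force: 25.0
```

>>> {"fn": "send_rows", "kwargs": {"motion": [{"x": -0.4, "y": -0.4, "z": 0, "rx": 0, "ry": 0, "rz": 0, "jaw": 3}, {"x": 0, "y": 0, "z": 1.5, "rx": 0, "ry": 0, "rz": 0, "jaw": 3}, {"x": 0, "y": 0, "z": 1.0, "rx": 0, "ry": 0, "rz": 0, "jaw": 3}, {"x": 0, "y": 0, "z": 0.7, "rx": 0, "ry": 0, "rz": 0, "jaw": 3}, {"x": 0, "y": 0, "z": 0.3, "rx": 0, "ry": 0, "rz": 0, "jaw": 3}]}}

```text
clock: 7.7
tool_pos: [0.6781, -0.0213, 0.0213]
eef_rot: [0.999, -0.043, -0.002, 0.0]
contact_force: [-11.1, 1.3, 29.5]
opening: 0.475
finger_force: 25.0
```

>>> {"fn": "send_rows", "kwargs": {"motion": [{"x": 0, "y": 0, "z": 0, "rx": 0, "ry": 0, "rz": 0, "jaw": 3}, {"x": 0, "y": 0, "z": 0, "rx": 0, "ry": 0, "rz": 0, "jaw": 3}, {"x": 0, "y": 0, "z": 0, "rx": 0, "ry": 0, "rz": 0, "jaw": 3}, {"x": 0, "y": 0, "z": 0, "rx": 0, "ry": 0, "rz": 0, "jaw": 3}, {"x": 0, "y": 0, "z": 0, "rx": 0, "ry": 0, "rz": 0, "jaw": 3}]}}

```text
clock: 8.2
tool_pos: [0.6781, -0.0212, 0.0214]
eef_rot: [0.999, -0.043, -0.001, 0.0]
contact_force: [-4.2, 1.3, 10.8]
opening: 0.476
finger_force: 25.0
```

>>> {"fn": "send_rows", "kwargs": {"motion": [{"x": 0, "y": 0, "z": -0.1, "rx": 0, "ry": 0, "rz": 0, "jaw": 5.2}, {"x": 0, "y": 0, "z": 0, "rx": 0, "ry": 0, "rz": 0, "jaw": 5.2}, {"x": 0, "y": 0, "z": 0, "rx": 0, "ry": 0, "rz": 0, "jaw": 5.2}, {"x": 0, "y": 0, "z": 0, "rx": 0, "ry": 0, "rz": 0, "jaw": 5.2}, {"x": 0, "y": 0, "z": -1, "rx": 0, "ry": 0, "rz": 0, "jaw": 5.2}]}}

```text
clock: 8.7
tool_pos: [0.6779, -0.0214, 0.0305]
eef_rot: [0.999, -0.043, -0.001, 0.0]
contact_force: [0.0, -0.1, 0.0]
opening: 0.588
finger_force: 0.0
```

>>> {"fn": "send_rows", "kwargs": {"motion": [{"x": 0, "y": 0, "z": -2, "rx": 0, "ry": 0, "rz": 0, "jaw": 5.2}, {"x": 0, "y": 0, "z": -4, "rx": 0, "ry": 0, "rz": 0, "jaw": 5.2}, {"x": 0, "y": 0, "z": -4, "rx": 0, "ry": 0, "rz": 0, "jaw": 8.8}, {"x": 0, "y": 0, "z": -4, "rx": 0, "ry": 0, "rz": 0, "jaw": 8.8}, {"x": 0, "y": 0, "z": -4, "rx": 0, "ry": 0, "rz": -0.085, "jaw": 8.8}]}}

```text
clock: 9.2
tool_pos: [0.679, -0.0213, 0.2142]
eef_rot: [1.0, 0.001, 0.0, 0.0]
contact_force: [0.6, -0.2, -0.3]
opening: 0.836
finger_force: 0.0
```

>>> {"fn": "send_rows", "kwargs": {"motion": [{"x": -3.6, "y": -2.4, "z": 0, "rx": 0, "ry": 0, "rz": 0, "jaw": 8.8}, {"x": -3.6, "y": -2.4, "z": 0, "rx": 0, "ry": 0, "rz": 0, "jaw": 8.8}, {"x": -3.6, "y": -2.4, "z": 0, "rx": 0, "ry": 0, "rz": 0, "jaw": 8.8}, {"x": -3.6, "y": -2.4, "z": 0, "rx": 0, "ry": 0, "rz": 0, "jaw": 8.8}, {"x": -3.6, "y": -2.4, "z": 0, "rx": 0, "ry": 0, "rz": 0, "jaw": 8.8}]}}

```text
clock: 9.7
tool_pos: [0.4978, 0.0995, 0.2126]
eef_rot: [1.0, -0.0, 0.001, -0.0]
contact_force: [-0.5, 0.4, -0.1]
opening: 0.998
finger_force: 0.0
```

>>> {"fn": "send_rows", "kwargs": {"motion": [{"x": -3.6, "y": -2.4, "z": 0, "rx": 0, "ry": 0, "rz": 0, "jaw": 8.8}, {"x": 0, "y": 0, "z": 4.5, "rx": 0, "ry": 0, "rz": -0.1, "jaw": 8.8}, {"x": 0, "y": 0, "z": 4.5, "rx": 0, "ry": 0, "rz": 0, "jaw": 8.8}, {"x": 0, "y": 0, "z": 3, "rx": 0, "ry": 0, "rz": 0, "jaw": 8.8}, {"x": 0, "y": 0, "z": 0, "rx": 0, "ry": 0, "rz": 0, "jaw": 8.8}]}}

```text
clock: 10.2
tool_pos: [0.4613, 0.1223, 0.0894]
eef_rot: [0.999, 0.05, -0.003, 0.001]
contact_force: [0.4, -0.2, -0.5]
opening: 0.995
finger_force: 0.0
```

Run:
```python
from h import *
st=get_state(); print(st['tool_pos'],st['eef_rot'],st['opening'])
s=snap('wrist','w3')
```

```text
[0.46132658 0.12231059 0.08936242] [ 9.98736760e-01  5.01656791e-02 -2.75111527e-03  8.49215287e-04] 0.9947924557350832
```

View pics/w3.png

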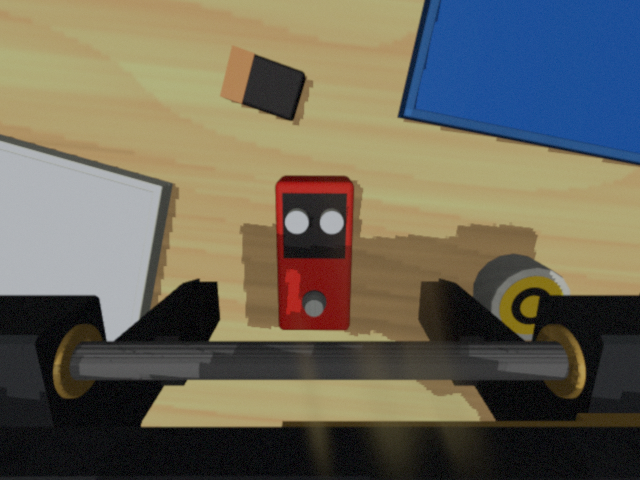

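Red pedal is centred between the jaws (276–352 px) and aligned; driver (525,300) clears the right finger.

>>> {"fn": "send_rows", "kwargs": {"motion": [{"x": 0, "y": 0, "z": 2.5, "rx": 0, "ry": 0, "rz": 0, "jaw": 8.8}, {"x": 0, "y": 0, "z": 2.5, "rx": 0, "ry": 0, "rz": 0, "jaw": 7}, {"x": 0, "y": 0, "z": 1.5, "rx": 0, "ry": 0, "rz": 0, "jaw": 7}, {"x": 0, "y": 0, "z": 0.8, "rx": 0, "ry": 0, "rz": 0, "jaw": 6}, {"x": 0, "y": 0, "z": 0, "rx": 0, "ry": 0, "rz": 0, "jaw": 3}]}}

```text
clock: 10.75
tool_pos: [0.4639, 0.1229, 0.0195]
eef_rot: [0.999, 0.05, 0.001, -0.0]
contact_force: [0.4, 0.3, 0.7]
opening: 0.661
finger_force: 0.0
```

>>> {"fn": "send_rows", "kwargs": {"motion": [{"x": 0, "y": 0, "z": 0, "rx": 0, "ry": 0, "rz": 0, "jaw": 3}, {"x": 0, "y": 0, "z": 0, "rx": 0, "ry": 0, "rz": 0, "jaw": 3}, {"x": 0, "y": 0, "z": 0, "rx": 0, "ry": 0, "rz": 0, "jaw": 3}, {"x": 0, "y": 0, "z": 0, "rx": 0, "ry": 0, "rz": 0, "jaw": 3}, {"x": 0, "y": 0, "z": 0, "rx": 0, "ry": 0, "rz": 0, "jaw": 3}]}}

```text
clock: 11.25
tool_pos: [0.4639, 0.1233, 0.0199]
eef_rot: [0.999, 0.05, 0.001, -0.001]
contact_force: [0.8, 1.0, 8.1]
opening: 0.478
finger_force: 25.0
```

>>> {"fn": "send_rows", "kwargs": {"motion": [{"x": 0, "y": 0, "z": -0.5, "rx": 0, "ry": 0, "rz": 0, "jaw": 3}, {"x": 0, "y": 0, "z": -2, "rx": 0, "ry": 0, "rz": 0, "jaw": 3}, {"x": 0, "y": 0, "z": -4, "rx": 0, "ry": 0, "rz": 0, "jaw": 3}, {"x": 0, "y": 0, "z": -4, "rx": 0, "ry": 0, "rz": 0, "jaw": 3}, {"x": 0, "y": 0, "z": -3.5, "rx": 0, "ry": 0, "rz": 0.1, "jaw": 3}]}}

```text
clock: 11.75
tool_pos: [0.4626, 0.1222, 0.1606]
eef_rot: [1.0, -0.001, -0.0, 0.0]
contact_force: [1.0, 0.5, -2.4]
opening: 0.474
finger_force: 25.0
```

>>> {"fn": "send_rows", "kwargs": {"motion": [{"x": 3.3, "y": 2.5, "z": 0, "rx": 0, "ry": 0, "rz": 0, "jaw": 3}, {"x": 3.3, "y": 2.5, "z": 0, "rx": 0, "ry": 0, "rz": 0, "jaw": 3}, {"x": 3.3, "y": 2.5, "z": 0, "rx": 0, "ry": 0, "rz": 0, "jaw": 3}, {"x": 3.3, "y": 2.5, "z": 0, "rx": 0, "ry": 0, "rz": 0, "jaw": 3}, {"x": 0, "y": 0, "z": 3, "rx": 0, "ry": 0, "rz": 0.078, "jaw": 3}]}}

```text
clock: 12.25
tool_pos: [0.603, 0.016, 0.1322]
eef_rot: [0.999, -0.044, 0.007, 0.001]
contact_force: [0.3, 0.4, -3.1]
opening: 0.472
finger_force: 25.0
```

>>> {"fn": "send_rows", "kwargs": {"motion": [{"x": 0, "y": 0, "z": 3, "rx": 0, "ry": 0, "rz": 0, "jaw": 3}, {"x": 0, "y": 0, "z": 3, "rx": 0, "ry": 0, "rz": 0, "jaw": 3}, {"x": 0, "y": 0, "z": 0, "rx": 0, "ry": 0, "rz": 0, "jaw": 3}, {"x": 0, "y": 0, "z": 0, "rx": 0, "ry": 0, "rz": 0, "jaw": 3}, {"x": 0, "y": 0, "z": 0, "rx": 0, "ry": 0, "rz": 0, "jaw": 3}]}}

```text
clock: 12.75
tool_pos: [0.5961, 0.0226, 0.0704]
eef_rot: [0.999, -0.039, 0.001, -0.0]
contact_force: [-0.7, -0.8, -1.9]
opening: 0.472
finger_force: 25.0
```

Run:
```python
from h import *
st=get_state(); print(st['tool_pos'],st['eef_rot'],st['opening'])
s=snap('wrist','w4')
```

```text
[0.59608096 0.02260708 0.07035864] [ 9.99231857e-01 -3.91679266e-02  1.25254811e-03 -2.89616157e-05] 0.4721388175211075
```

View pics/w4.png

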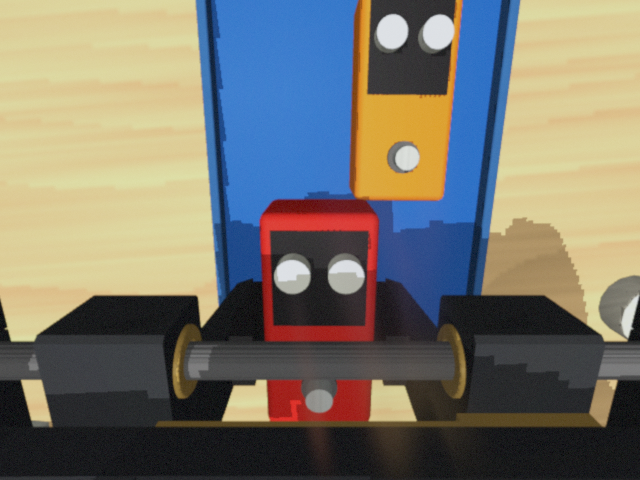

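Orange lies flat in the tray, near end at about (352–445,197). I'll measure its near edge for the gap before lowering the red one.

Run:
```python
from h import *
pts('w4',[('oL',356,194,.038),('oR',445,197,.038),('wallL',209,100,.016),('wallL2',217,290,.016),('wallR',511,100,.016),('redfarL',266,212,.0844),('redfarR',375,212,.0844)])
```

```text
oL [638.7   1.6]
oR [634.1 -39.3]
wallL [686.9  68.8]
wallL2 [587.4  80.1]
wallR [675.4 -78.1]
redfarL [642.   36.3]
redfarR [ 6.392e+02 -3.000e-01]
```

>>> {"fn": "send_rows", "kwargs": {"motion": [{"x": -0.4, "y": -0.5, "z": 1, "rx": 0, "ry": 0, "rz": 0, "jaw": 3}, {"x": 0, "y": 0, "z": 1.5, "rx": 0, "ry": 0, "rz": 0, "jaw": 3}, {"x": 0, "y": 0, "z": 0.7, "rx": 0, "ry": 0, "rz": 0, "jaw": 3}, {"x": 0, "y": 0, "z": 0.5, "rx": 0, "ry": 0, "rz": 0, "jaw": 3}, {"x": 0, "y": 0, "z": 0.3, "rx": 0, "ry": 0, "rz": 0, "jaw": 3}]}}

```text
clock: 13.3
tool_pos: [0.5912, 0.0278, 0.0278]
eef_rot: [0.999, -0.039, -0.0, 0.0]
contact_force: [0.4, -0.1, -3.4]
opening: 0.472
finger_force: 25.0
```

>>> {"fn": "send_rows", "kwargs": {"motion": [{"x": 0, "y": 0, "z": 0.2, "rx": 0, "ry": 0, "rz": 0, "jaw": 3}, {"x": 0, "y": 0, "z": 0.1, "rx": 0, "ry": 0, "rz": 0, "jaw": 3}, {"x": 0, "y": 0, "z": 0, "rx": 0, "ry": 0, "rz": 0, "jaw": 3}, {"x": 0, "y": 0, "z": 0, "rx": 0, "ry": 0, "rz": 0, "jaw": 3}, {"x": 0, "y": 0, "z": 0, "rx": 0, "ry": 0, "rz": 0, "jaw": 3}]}}

```text
clock: 13.8
tool_pos: [0.5917, 0.0278, 0.026]
eef_rot: [0.999, -0.039, 0.0, 0.0]
contact_force: [-0.1, -1.3, 0.0]
opening: 0.477
finger_force: 25.0
```

>>> {"fn": "send_rows", "kwargs": {"motion": [{"x": 0, "y": 0, "z": 0, "rx": 0, "ry": 0, "rz": 0, "jaw": 4.9}, {"x": 0, "y": 0, "z": 0, "rx": 0, "ry": 0, "rz": 0, "jaw": 4.9}, {"x": 0, "y": 0, "z": 0, "rx": 0, "ry": 0, "rz": 0, "jaw": 4.9}, {"x": 0, "y": 0, "z": 0, "rx": 0, "ry": 0, "rz": 0, "jaw": 4.9}, {"x": 0, "y": 0, "z": -1, "rx": 0, "ry": 0, "rz": 0, "jaw": 4.9}]}}

```text
clock: 14.3
tool_pos: [0.5906, 0.028, 0.0351]
eef_rot: [0.999, -0.039, -0.001, 0.0]
contact_force: [0.5, -0.1, -0.3]
opening: 0.553
finger_force: 0.0
```

>>> {"fn": "send_rows", "kwargs": {"motion": [{"x": 0, "y": 0, "z": -2, "rx": 0, "ry": 0, "rz": 0, "jaw": 4.9}, {"x": 0, "y": 0, "z": -4, "rx": 0, "ry": 0, "rz": 0, "jaw": 4.9}, {"x": 0, "y": 0, "z": -4, "rx": 0, "ry": 0, "rz": 0, "jaw": 8.8}, {"x": 0, "y": 0, "z": -4, "rx": 0, "ry": 0, "rz": 0, "jaw": 8.8}, {"x": 0, "y": -4.5, "z": 0, "rx": 0, "ry": 0, "rz": 0, "jaw": 8.8}]}}

```text
clock: 14.8
tool_pos: [0.5989, 0.0644, 0.1822]
eef_rot: [0.999, -0.046, 0.006, 0.002]
contact_force: [2.1, -0.3, -0.2]
opening: 0.802
finger_force: 0.0
```

>>> {"fn": "send_rows", "kwargs": {"motion": [{"x": 0, "y": -4.5, "z": 0, "rx": 0, "ry": 0, "rz": 0, "jaw": 8.8}, {"x": 0, "y": -4.5, "z": 0, "rx": 0, "ry": 0, "rz": 0, "jaw": 8.8}, {"x": 0, "y": -4.5, "z": 0, "rx": 0, "ry": 0, "rz": 0, "jaw": 8.8}, {"x": 0, "y": -2, "z": 0, "rx": 0, "ry": 0, "rz": 0.025, "jaw": 8.8}, {"x": 0, "y": 0, "z": 0, "rx": 0, "ry": 0, "rz": 0, "jaw": 8.8}]}}

```text
clock: 15.3
tool_pos: [0.6062, 0.233, 0.1762]
eef_rot: [0.999, -0.048, 0.0, -0.002]
contact_force: [-0.6, 0.3, 0.1]
opening: 1.0
finger_force: 0.0
```

Run:
```python
from h import *
st=get_state(); print(st['tool_pos'],st['eef_rot'],st['opening'])
s=snap('wrist','w5')
```

```text
[0.60616762 0.23303613 0.17622363] [ 9.98835185e-01 -4.82150283e-02  1.23405069e-04 -1.88929674e-03] 1.000340380795465
```

View pics/w5.png

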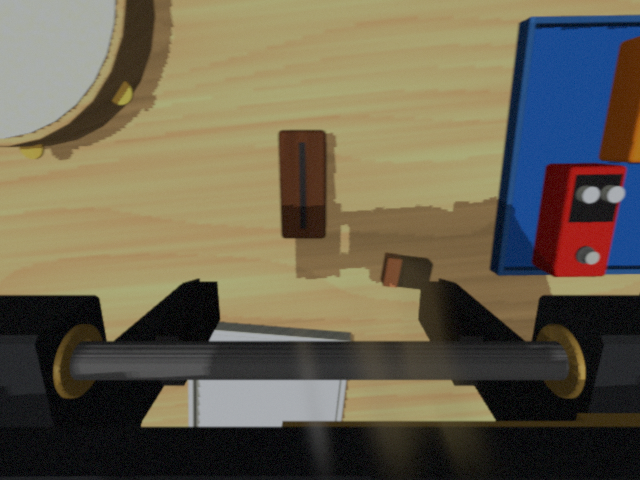

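Woodblock top corners at (280,131), (326,131), (326,237), (282,237). The red pedal's near end (543–605,275) is close to the tray's near rim (492–640,272), so I'll check that numerically.

Run:
```python
from h import *
pts('w5',[('w1',280,131,.032),('w2',326,131,.032),('w3',326,237,.032),('w4',282,237,.032),('redN1',545,274,.04),('redN2',605,274,.04),('rimL',492,271,.016),('rimTL',525,18,.016),('wh1',216,328,.016),('wh2',350,335,.016),('batt',407,272,.016)])
```

```text
w1 [682.6 254.5]
w2 [679.4 220.7]
w3 [598.9 228. ]
w4 [602.2 262.9]
redN1 [554.4  57.9]
redN2 [550.   10.8]
rimL [550.8  88.6]
rimTL [743.6  71. ]
wh1 [519. 335.]
wh2 [500.6 214.8]
batt [556.8 161.4]
```

>>> {"fn": "send_rows", "kwargs": {"motion": [{"x": 3.4, "y": -1.2, "z": 2, "rx": 0, "ry": 0, "rz": 0, "jaw": 8.8}, {"x": 0, "y": 0, "z": 3, "rx": 0, "ry": 0, "rz": 0, "jaw": 8.8}, {"x": 0, "y": 0, "z": 3, "rx": 0, "ry": 0, "rz": 0, "jaw": 8.8}, {"x": 0, "y": 0, "z": 1, "rx": 0, "ry": 0, "rz": 0, "jaw": 8.8}, {"x": 0, "y": 0, "z": 0, "rx": 0, "ry": 0, "rz": 0, "jaw": 8.8}]}}

```text
clock: 15.85
tool_pos: [0.6413, 0.2332, 0.0845]
eef_rot: [0.999, -0.053, -0.001, 0.001]
contact_force: [0.4, -0.4, -0.2]
opening: 0.995
finger_force: 0.0
```

>>> {"fn": "send_rows", "kwargs": {"motion": [{"x": 0, "y": 0, "z": 2.5, "rx": 0, "ry": 0, "rz": 0, "jaw": 7}, {"x": 0, "y": 0, "z": 2.5, "rx": 0, "ry": 0, "rz": 0, "jaw": 7}, {"x": 0, "y": 0, "z": 1.5, "rx": 0, "ry": 0, "rz": 0, "jaw": 7}, {"x": 0, "y": 0, "z": 0.3, "rx": 0, "ry": 0, "rz": 0, "jaw": 6}, {"x": 0, "y": 0, "z": 0, "rx": 0, "ry": 0, "rz": 0, "jaw": 5}]}}

```text
clock: 16.35
tool_pos: [0.6427, 0.2356, 0.0185]
eef_rot: [0.999, -0.052, 0.0, -0.0]
contact_force: [-0.4, -0.7, 0.0]
opening: 0.637
finger_force: 0.0
```

>>> {"fn": "send_rows", "kwargs": {"motion": [{"x": 0, "y": 0, "z": 0, "rx": 0, "ry": 0, "rz": 0, "jaw": 2.5}, {"x": 0, "y": 0, "z": 0, "rx": 0, "ry": 0, "rz": 0, "jaw": 2.5}, {"x": 0, "y": 0, "z": 0, "rx": 0, "ry": 0, "rz": 0, "jaw": 2.5}, {"x": 0, "y": 0, "z": 0, "rx": 0, "ry": 0, "rz": 0, "jaw": 2.5}, {"x": 0, "y": 0, "z": 0, "rx": 0, "ry": 0, "rz": 0, "jaw": 2.5}]}}

```text
clock: 16.85
tool_pos: [0.6431, 0.2365, 0.0191]
eef_rot: [0.999, -0.051, 0.001, -0.001]
contact_force: [0.3, 1.1, 5.7]
opening: 0.407
finger_force: 25.0
```

>>> {"fn": "send_rows", "kwargs": {"motion": [{"x": 0, "y": 0, "z": -0.5, "rx": 0, "ry": 0, "rz": 0, "jaw": 2.5}, {"x": 0, "y": 0, "z": -2, "rx": 0, "ry": 0, "rz": 0, "jaw": 2.5}, {"x": 0, "y": 0, "z": -4, "rx": 0, "ry": 0, "rz": 0, "jaw": 2.5}, {"x": 0, "y": 0, "z": -4.5, "rx": 0, "ry": 0, "rz": 0, "jaw": 2.5}, {"x": 0, "y": 0, "z": -4.5, "rx": 0, "ry": 0, "rz": -0.1, "jaw": 2.5}]}}

```text
clock: 17.35
tool_pos: [0.6417, 0.2354, 0.1753]
eef_rot: [1.0, -0.001, -0.0, 0.001]
contact_force: [0.7, 1.5, -1.7]
opening: 0.409
finger_force: 25.0
```

>>> {"fn": "send_rows", "kwargs": {"motion": [{"x": 0, "y": 0, "z": -3, "rx": 0, "ry": 0, "rz": 0, "jaw": 2.5}, {"x": -1.3, "y": 4.1, "z": 0, "rx": 0, "ry": 0, "rz": 0, "jaw": 2.5}, {"x": -1.3, "y": 4.1, "z": 0, "rx": 0, "ry": 0, "rz": 0, "jaw": 2.5}, {"x": -1.3, "y": 4.1, "z": 0, "rx": 0, "ry": 0, "rz": 0, "jaw": 2.5}, {"x": -1.3, "y": 4.1, "z": 0, "rx": 0, "ry": 0, "rz": 0, "jaw": 2.5}]}}

```text
clock: 17.85
tool_pos: [0.5888, 0.07, 0.2041]
eef_rot: [1.0, -0.002, 0.0, 0.0]
contact_force: [1.2, -0.7, -0.9]
opening: 0.404
finger_force: 25.0
```

>>> {"fn": "send_rows", "kwargs": {"motion": [{"x": -1.3, "y": 4.1, "z": 0, "rx": 0, "ry": 0, "rz": 0, "jaw": 2.5}, {"x": -1.3, "y": 4.1, "z": 0, "rx": 0, "ry": 0, "rz": 0, "jaw": 2.5}, {"x": -1.3, "y": 4.1, "z": 0, "rx": 0, "ry": 0, "rz": 0, "jaw": 2.5}, {"x": -1.3, "y": 4.1, "z": 0, "rx": 0, "ry": 0, "rz": 0, "jaw": 2.5}, {"x": -1.3, "y": 4.1, "z": 0, "rx": 0, "ry": 0, "rz": 0, "jaw": 2.5}]}}

```text
clock: 18.35
tool_pos: [0.5231, -0.1348, 0.204]
eef_rot: [1.0, -0.002, 0.0, 0.0]
contact_force: [0.8, 0.6, -0.9]
opening: 0.41
finger_force: 25.0
```

>>> {"fn": "send_rows", "kwargs": {"motion": [{"x": -1.3, "y": 4.1, "z": 0, "rx": 0, "ry": 0, "rz": 0, "jaw": 2.5}, {"x": -1.3, "y": 4.1, "z": 0, "rx": 0, "ry": 0, "rz": 0, "jaw": 2.5}, {"x": -1.3, "y": 4.1, "z": 0, "rx": 0, "ry": 0, "rz": 0, "jaw": 2.5}, {"x": 0, "y": 0, "z": 0, "rx": 0, "ry": 0, "rz": 0, "jaw": 2.5}, {"x": 0, "y": 0, "z": 0, "rx": 0, "ry": 0, "rz": 0, "jaw": 2.5}]}}

```text
clock: 18.85
tool_pos: [0.4838, -0.2572, 0.2036]
eef_rot: [1.0, -0.003, 0.0, 0.0]
contact_force: [0.1, 0.2, -0.5]
opening: 0.411
finger_force: 25.0
```

>>> {"fn": "send_rows", "kwargs": {"motion": [{"x": -1.6, "y": 4.4, "z": 0, "rx": 0, "ry": 0, "rz": 0, "jaw": 2.5}, {"x": 0, "y": 0, "z": 4, "rx": 0, "ry": 0, "rz": -0.026, "jaw": 2.5}, {"x": 0, "y": 0, "z": 4, "rx": 0, "ry": 0, "rz": 0, "jaw": 2.5}, {"x": 0, "y": 0, "z": 4, "rx": 0, "ry": 0, "rz": 0, "jaw": 2.5}, {"x": 0, "y": 0, "z": 0, "rx": 0, "ry": 0, "rz": 0, "jaw": 2.5}]}}

```text
clock: 19.35
tool_pos: [0.4664, -0.296, 0.079]
eef_rot: [1.0, 0.013, -0.004, -0.003]
contact_force: [-0.5, 1.2, -0.5]
opening: 0.403
finger_force: 25.0
```

Run:
```python
from h import *
st=get_state(); print(st['tool_pos'],st['eef_rot'],st['opening'])
s=snap('wrist','w6')
```

```text
[ 0.46640202 -0.29595583  0.07897468] [ 0.99990386  0.01301055 -0.00391036 -0.00277568] 0.40322727674444286
```

View pics/w6.png

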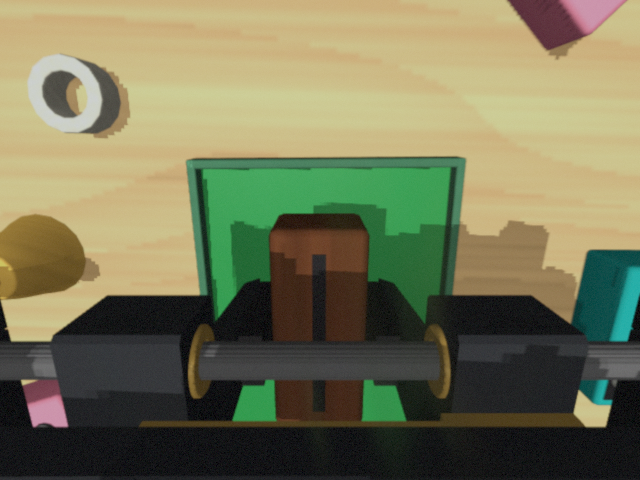

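Wood is centred over the green tray (rim 188–465 px, wood 272–368) and its far end is short of the far rim (v 160). Lowering.

>>> {"fn": "send_rows", "kwargs": {"motion": [{"x": 0, "y": 0, "z": 2, "rx": 0, "ry": 0, "rz": 0, "jaw": 2.5}, {"x": 0, "y": 0, "z": 2, "rx": 0, "ry": 0, "rz": 0, "jaw": 2.5}, {"x": 0, "y": 0, "z": 0.7, "rx": 0, "ry": 0, "rz": 0, "jaw": 2.5}, {"x": 0, "y": 0, "z": 0.3, "rx": 0, "ry": 0, "rz": 0, "jaw": 2.5}, {"x": 0, "y": 0, "z": 0, "rx": 0, "ry": 0, "rz": 0, "jaw": 2.5}]}}

```text
clock: 19.9
tool_pos: [0.4694, -0.2998, 0.0341]
eef_rot: [1.0, 0.012, 0.001, 0.0]
contact_force: [-0.5, -0.1, -1.3]
opening: 0.409
finger_force: 25.0
```

>>> {"fn": "send_rows", "kwargs": {"motion": [{"x": 0, "y": 0, "z": 0.2, "rx": 0, "ry": 0, "rz": 0, "jaw": 2.5}, {"x": 0, "y": 0, "z": 0, "rx": 0, "ry": 0, "rz": 0, "jaw": 2.5}, {"x": 0, "y": 0, "z": 0, "rx": 0, "ry": 0, "rz": 0, "jaw": 2.5}, {"x": 0, "y": 0, "z": 0, "rx": 0, "ry": 0, "rz": 0, "jaw": 2.5}, {"x": 0, "y": 0, "z": 0, "rx": 0, "ry": 0, "rz": 0, "jaw": 2.5}]}}

```text
clock: 20.4
tool_pos: [0.4685, -0.2997, 0.0308]
eef_rot: [1.0, 0.011, 0.0, 0.0]
contact_force: [0.5, 0.3, -1.5]
opening: 0.4
finger_force: 25.0
```

Still carrying its weight; 5–6 mm more to go.

>>> {"fn": "send_rows", "kwargs": {"motion": [{"x": 0, "y": 0, "z": 0.3, "rx": 0, "ry": 0, "rz": 0, "jaw": 2.5}, {"x": 0, "y": 0, "z": 0.2, "rx": 0, "ry": 0, "rz": 0, "jaw": 2.5}, {"x": 0, "y": 0, "z": 0.1, "rx": 0, "ry": 0, "rz": 0, "jaw": 2.5}, {"x": 0, "y": 0, "z": 0, "rx": 0, "ry": 0, "rz": 0, "jaw": 2.5}, {"x": 0, "y": 0, "z": 0, "rx": 0, "ry": 0, "rz": 0, "jaw": 2.5}]}}

```text
clock: 20.9
tool_pos: [0.4683, -0.2996, 0.025]
eef_rot: [1.0, 0.011, -0.0, 0.0]
contact_force: [-1.7, 0.3, 5.6]
opening: 0.407
finger_force: 25.0
```

>>> {"fn": "send_rows", "kwargs": {"motion": [{"x": 0, "y": 0, "z": 0, "rx": 0, "ry": 0, "rz": 0, "jaw": 5.5}, {"x": 0, "y": 0, "z": 0, "rx": 0, "ry": 0, "rz": 0, "jaw": 5.5}, {"x": 0, "y": 0, "z": 0, "rx": 0, "ry": 0, "rz": 0, "jaw": 5.5}, {"x": 0, "y": 0, "z": 0, "rx": 0, "ry": 0, "rz": 0, "jaw": 5.5}, {"x": 0, "y": 0, "z": -1, "rx": 0, "ry": 0, "rz": 0, "jaw": 5.5}]}}

```text
clock: 21.4
tool_pos: [0.4678, -0.2992, 0.034]
eef_rot: [1.0, 0.011, -0.001, -0.001]
contact_force: [0.5, 0.0, -0.0]
opening: 0.627
finger_force: 0.0
```

>>> {"fn": "send_rows", "kwargs": {"motion": [{"x": 0, "y": 0, "z": -3, "rx": 0, "ry": 0, "rz": 0, "jaw": 5.5}, {"x": 0, "y": 0, "z": -4.5, "rx": 0, "ry": 0, "rz": 0, "jaw": 5.5}, {"x": 0, "y": 0, "z": -4.5, "rx": 0, "ry": 0, "rz": 0, "jaw": 5.5}, {"x": 0, "y": 0, "z": -4.5, "rx": 0, "ry": 0, "rz": 0, "jaw": 5.5}, {"x": 0, "y": 0, "z": -4.5, "rx": 0, "ry": 0, "rz": 0.022, "jaw": 5.5}]}}

```text
clock: 21.9
tool_pos: [0.468, -0.2995, 0.2474]
eef_rot: [1.0, 0.0, 0.0, 0.0]
contact_force: [0.9, 0.1, -0.4]
opening: 0.623
finger_force: 0.0
```

>>> {"fn": "send_rows", "kwargs": {"motion": [{"x": -1.5, "y": -3.5, "z": 0, "rx": 0, "ry": 0, "rz": 0, "jaw": 5.5}, {"x": -1.5, "y": -3.5, "z": 0, "rx": 0, "ry": 0, "rz": 0, "jaw": 5.5}, {"x": -1.5, "y": -3.5, "z": 0, "rx": 0, "ry": 0, "rz": 0, "jaw": 5.5}, {"x": -1.5, "y": -3.5, "z": 0, "rx": 0, "ry": 0, "rz": 0, "jaw": 5.5}, {"x": -1.0, "y": -3.5, "z": 0, "rx": 0, "ry": 0, "rz": 0, "jaw": 5.5}]}}

```text
clock: 22.4
tool_pos: [0.3968, -0.1236, 0.2454]
eef_rot: [1.0, 0.0, 0.0, 0.0]
contact_force: [1.2, 0.7, -0.0]
opening: 0.628
finger_force: 0.0
```

Run:
```python
from h import *
st=get_state(); print(st['tool_pos'],st['eef_rot'],st['opening'])
s=snap('wrist','w7')
```

```text
[ 0.39681555 -0.12358372  0.24540868] [9.99999990e-01 7.94221895e-06 8.11268267e-05 1.18503512e-04] 0.6275465847643018
```

View pics/w7.png

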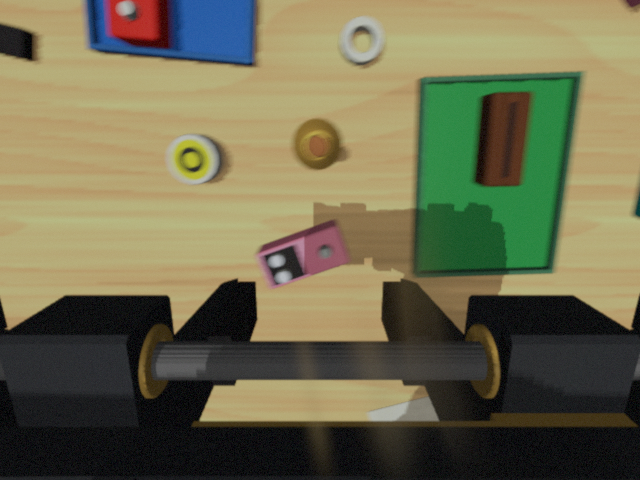

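Wood is flat in the green tray, and the red pedal is inside the near wall of the blue one. Bell tip (318,145), cup centre (317,144); driver top (195,159); green tray corners (420,80), (579,74), (553,271), (415,275).

Run:
```python
from h import *
pts('w7',[('tip',318,146,.094),('cup',317,144,.01),('driver',194,159,.028),('g',420,80,.016),('g',579,74,.016),('g',553,271,.016),('g',415,275,.016),('woodfar',507,95,.038),('woodnear',500,184,.038),('pinkmid',303,255,.034),('rednear',138,40,.04),('blueNear',172,57,.016)])
```

```text
tip [ 460.  -123.4]
cup [ 460.3 -122.2]
driver [446.7  -5.6]
g [ 517.9 -217.8]
g [ 523.2 -364.3]
g [ 329.6 -373.7]
g [ 324.9 -227. ]
woodfar [ 502.6 -289.7]
woodnear [ 424.5 -294. ]
pinkmid [ 353.1 -108.2]
rednear [545.5  28.6]
blueNear [537.2  10.2]
```

>>> {"fn": "send_rows", "kwargs": {"motion": [{"x": 3.2, "y": 0, "z": 0, "rx": 0, "ry": 0, "rz": 0, "jaw": 5.5}, {"x": 3.2, "y": 0, "z": 0, "rx": 0, "ry": 0, "rz": 0, "jaw": 5.5}, {"x": 0, "y": 0, "z": 4, "rx": 0, "ry": 0, "rz": 0, "jaw": 5.5}, {"x": 0, "y": 0, "z": 4, "rx": 0, "ry": 0, "rz": 0, "jaw": 5.5}, {"x": 0, "y": 0, "z": 0, "rx": 0, "ry": 0, "rz": 0, "jaw": 5.5}]}}

```text
clock: 22.95
tool_pos: [0.4595, -0.1241, 0.1617]
eef_rot: [1.0, 0.001, -0.004, -0.001]
contact_force: [-0.9, -0.0, -0.1]
opening: 0.62
finger_force: 0.0
```

>>> {"fn": "send_rows", "kwargs": {"motion": [{"x": 0, "y": 0, "z": 3.5, "rx": 0, "ry": 0, "rz": 0, "jaw": 5.5}, {"x": 0, "y": 0, "z": 3.5, "rx": 0, "ry": 0, "rz": 0, "jaw": 5.5}, {"x": 0, "y": 0, "z": 2.5, "rx": 0, "ry": 0, "rz": 0, "jaw": 5.5}, {"x": 0, "y": 0, "z": 0.5, "rx": 0, "ry": 0, "rz": 0, "jaw": 5.5}, {"x": 0, "y": 0, "z": 0, "rx": 0, "ry": 0, "rz": 0, "jaw": 5.5}]}}

```text
clock: 23.45
tool_pos: [0.4628, -0.1249, 0.0657]
eef_rot: [1.0, 0.0, 0.0, 0.0]
contact_force: [-1.1, -0.0, 0.9]
opening: 0.624
finger_force: 0.0
```

>>> {"fn": "send_rows", "kwargs": {"motion": [{"x": 0, "y": 0, "z": 0, "rx": 0, "ry": 0, "rz": 0, "jaw": 1}, {"x": 0, "y": 0, "z": 0, "rx": 0, "ry": 0, "rz": 0, "jaw": 1}, {"x": 0, "y": 0, "z": 0, "rx": 0, "ry": 0, "rz": 0, "jaw": 1}, {"x": 0, "y": 0, "z": 0, "rx": 0, "ry": 0, "rz": 0, "jaw": 1}, {"x": 0, "y": 0, "z": 0, "rx": 0, "ry": 0, "rz": 0, "jaw": 1}]}}

```text
clock: 23.95
tool_pos: [0.4625, -0.1247, 0.065]
eef_rot: [1.0, 0.0, 0.0, 0.0]
contact_force: [0.7, 0.8, 3.7]
opening: 0.2
finger_force: 25.0
```

>>> {"fn": "send_rows", "kwargs": {"motion": [{"x": 0, "y": 0, "z": 0, "rx": 0, "ry": 0, "rz": 0, "jaw": 1}, {"x": 0, "y": 0, "z": 0, "rx": 0, "ry": 0, "rz": 0, "jaw": 1}, {"x": 0, "y": 0, "z": 0, "rx": 0, "ry": 0, "rz": 0, "jaw": 1}, {"x": 0, "y": 0, "z": 0, "rx": 0, "ry": 0, "rz": 0, "jaw": 1}, {"x": 0, "y": 0, "z": 0, "rx": 0, "ry": 0, "rz": 0, "jaw": 1}]}}

```text
clock: 24.45
tool_pos: [0.4625, -0.1247, 0.065]
eef_rot: [1.0, 0.0, 0.0, 0.0]
contact_force: [0.0, 0.8, 4.6]
opening: 0.197
finger_force: 25.0
```

>>> {"fn": "send_rows", "kwargs": {"motion": [{"x": 0, "y": 0, "z": -0.5, "rx": 0, "ry": 0, "rz": 0, "jaw": 1}, {"x": 0, "y": 0, "z": -1.5, "rx": 0, "ry": 0, "rz": 0, "jaw": 1}, {"x": 0, "y": 0, "z": -2.5, "rx": 0, "ry": 0, "rz": 0, "jaw": 1}, {"x": 0, "y": 0, "z": -3, "rx": 0, "ry": 0, "rz": 0, "jaw": 1}, {"x": 0, "y": 0, "z": -2.5, "rx": 0, "ry": 0, "rz": 0, "jaw": 1}]}}

```text
clock: 24.95
tool_pos: [0.4619, -0.1246, 0.1658]
eef_rot: [1.0, 0.0, -0.0, -0.0]
contact_force: [0.8, -0.2, -1.8]
opening: 0.195
finger_force: 25.0
```

>>> {"fn": "send_rows", "kwargs": {"motion": [{"x": -0.6, "y": 1.2, "z": 0, "rx": 0, "ry": 0, "rz": 0, "jaw": 1}, {"x": -1.2, "y": 2.4, "z": 0, "rx": 0, "ry": 0, "rz": 0, "jaw": 1}, {"x": -1.5, "y": 3, "z": 0, "rx": 0, "ry": 0, "rz": 0, "jaw": 1}, {"x": -1.5, "y": 3, "z": 0, "rx": 0, "ry": 0, "rz": 0, "jaw": 1}, {"x": -1.5, "y": 3, "z": 0, "rx": 0, "ry": 0, "rz": 0, "jaw": 1}]}}

```text
clock: 25.45
tool_pos: [0.3972, -0.2521, 0.1635]
eef_rot: [1.0, 0.0, -0.001, -0.0]
contact_force: [0.2, 0.1, -1.4]
opening: 0.197
finger_force: 25.0
```

>>> {"fn": "send_rows", "kwargs": {"motion": [{"x": -1.2, "y": 2.4, "z": 0, "rx": 0, "ry": 0, "rz": 0, "jaw": 1}, {"x": -0.8, "y": 1.6, "z": 0, "rx": 0, "ry": 0, "rz": 0, "jaw": 1}, {"x": -0.2, "y": 0.6, "z": 0, "rx": 0, "ry": 0, "rz": 0, "jaw": 1}, {"x": 0, "y": 0, "z": 0, "rx": 0, "ry": 0, "rz": 0, "jaw": 1}, {"x": 0, "y": 0, "z": 0, "rx": 0, "ry": 0, "rz": 0, "jaw": 1}]}}

```text
clock: 25.95
tool_pos: [0.3777, -0.2957, 0.1643]
eef_rot: [1.0, 0.001, -0.0, -0.001]
contact_force: [1.2, 0.1, -2.3]
opening: 0.193
finger_force: 25.0
```

Run:
```python
from h import *
st=get_state(); print(st['tool_pos'],st['eef_rot'],st['opening'])
s=snap('scene','s8'); cv2.imwrite('pics/s8c.png',cv2.resize(s['img'][130:360,120:480,::-1],None,fx=2,fy=2))
```

```text
[ 0.37766714 -0.29567859  0.16425916] [ 9.99999285e-01  1.01398478e-03 -1.85090222e-04 -6.05777393e-04] 0.19337400656387868
```

View pics/s8c.png

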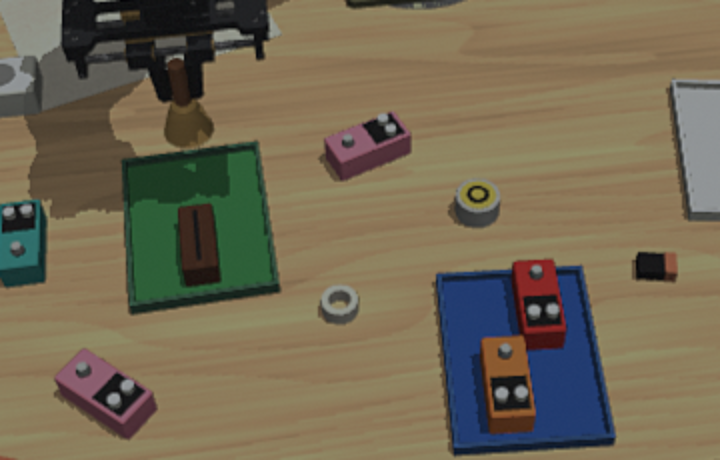

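The bell hangs upright (187,100), and the pedals and the wood lie flat. Lowering the bell.

>>> {"fn": "send_rows", "kwargs": {"motion": [{"x": 0, "y": 0, "z": 1.5, "rx": 0, "ry": 0, "rz": 0, "jaw": 1}, {"x": 0, "y": 0, "z": 2.5, "rx": 0, "ry": 0, "rz": 0, "jaw": 1}, {"x": 0, "y": 0, "z": 2.5, "rx": 0, "ry": 0, "rz": 0, "jaw": 1}, {"x": 0, "y": 0, "z": 1.2, "rx": 0, "ry": 0, "rz": 0, "jaw": 1}, {"x": 0, "y": 0, "z": 0.5, "rx": 0, "ry": 0, "rz": 0, "jaw": 1}]}}

```text
clock: 26.5
tool_pos: [0.3776, -0.2955, 0.0817]
eef_rot: [1.0, 0.001, -0.001, -0.001]
contact_force: [-0.4, 1.0, -1.8]
opening: 0.196
finger_force: 25.0
```

>>> {"fn": "send_rows", "kwargs": {"motion": [{"x": 0, "y": 0, "z": 0.4, "rx": 0, "ry": 0, "rz": 0, "jaw": 1}, {"x": 0, "y": 0, "z": 0.3, "rx": 0, "ry": 0, "rz": 0, "jaw": 1}, {"x": 0, "y": 0, "z": 0, "rx": 0, "ry": 0, "rz": 0, "jaw": 1}, {"x": 0, "y": 0, "z": 0, "rx": 0, "ry": 0, "rz": 0, "jaw": 1}, {"x": 0, "y": 0, "z": 0, "rx": 0, "ry": 0, "rz": 0, "jaw": 1}]}}

```text
clock: 27.0
tool_pos: [0.3777, -0.297, 0.0762]
eef_rot: [1.0, 0.0, 0.0, 0.0]
contact_force: [0.8, 0.2, -2.8]
opening: 0.195
finger_force: 25.0
```

>>> {"fn": "send_rows", "kwargs": {"motion": [{"x": 0, "y": 0, "z": 0.2, "rx": 0, "ry": 0, "rz": 0, "jaw": 1}, {"x": 0, "y": 0, "z": 0.2, "rx": 0, "ry": 0, "rz": 0, "jaw": 1}, {"x": 0, "y": 0, "z": 0.1, "rx": 0, "ry": 0, "rz": 0, "jaw": 1}, {"x": 0, "y": 0, "z": 0, "rx": 0, "ry": 0, "rz": 0, "jaw": 1}, {"x": 0, "y": 0, "z": 0, "rx": 0, "ry": 0, "rz": 0, "jaw": 1}]}}

```text
clock: 27.5
tool_pos: [0.3774, -0.2968, 0.0711]
eef_rot: [1.0, 0.0, 0.0, 0.0]
contact_force: [-0.4, 1.1, 6.1]
opening: 0.194
finger_force: 25.0
```

>>> {"fn": "send_rows", "kwargs": {"motion": [{"x": 0, "y": 0, "z": 0, "rx": 0, "ry": 0, "rz": 0, "jaw": 5.5}, {"x": 0, "y": 0, "z": 0, "rx": 0, "ry": 0, "rz": 0, "jaw": 5.5}, {"x": 0, "y": 0, "z": 0, "rx": 0, "ry": 0, "rz": 0, "jaw": 5.5}, {"x": 0, "y": 0, "z": 0, "rx": 0, "ry": 0, "rz": 0, "jaw": 5.5}, {"x": 0, "y": 0, "z": -1, "rx": 0, "ry": 0, "rz": 0, "jaw": 5.5}]}}

```text
clock: 28.0
tool_pos: [0.3769, -0.2963, 0.0802]
eef_rot: [1.0, 0.001, -0.001, -0.001]
contact_force: [-0.7, 0.3, -0.3]
opening: 0.613
finger_force: 0.0
```

>>> {"fn": "send_rows", "kwargs": {"motion": [{"x": 0, "y": 0, "z": -3, "rx": 0, "ry": 0, "rz": 0, "jaw": 5.5}, {"x": 0, "y": 0, "z": -4, "rx": 0, "ry": 0, "rz": 0, "jaw": 5.5}, {"x": 0, "y": 0, "z": -4, "rx": 0, "ry": 0, "rz": 0, "jaw": 5.5}, {"x": 0, "y": 0, "z": -2, "rx": 0, "ry": 0, "rz": 0, "jaw": 8}, {"x": 0, "y": 0, "z": 0, "rx": 0, "ry": 0, "rz": 0, "jaw": 8}]}}

```text
clock: 28.5
tool_pos: [0.3788, -0.2977, 0.214]
eef_rot: [1.0, 0.0, 0.003, 0.002]
contact_force: [0.2, 0.8, -0.3]
opening: 0.781
finger_force: 0.0
```

>>> {"fn": "send_rows", "kwargs": {"motion": [{"x": 1, "y": -4.2, "z": 0, "rx": 0, "ry": 0, "rz": 0, "jaw": 8}, {"x": 1, "y": -4.2, "z": 0, "rx": 0, "ry": 0, "rz": 0, "jaw": 8}, {"x": 1, "y": -4.2, "z": 0, "rx": 0, "ry": 0, "rz": 0, "jaw": 8}, {"x": 1, "y": -4.2, "z": 0, "rx": 0, "ry": 0, "rz": 0, "jaw": 8}, {"x": 1, "y": -4.2, "z": 0, "rx": 0, "ry": 0, "rz": 0, "jaw": 8}]}}

```text
clock: 29.0
tool_pos: [0.4268, -0.085, 0.2102]
eef_rot: [1.0, 0.0, -0.001, 0.0]
contact_force: [1.0, -0.7, 0.4]
opening: 0.911
finger_force: 0.0
```

>>> {"fn": "send_rows", "kwargs": {"motion": [{"x": 1, "y": -4.2, "z": 0, "rx": 0, "ry": 0, "rz": 0, "jaw": 8}, {"x": 1, "y": -4, "z": 2, "rx": 0, "ry": 0, "rz": 0, "jaw": 8}, {"x": 0, "y": 0, "z": 4, "rx": 0, "ry": 0, "rz": 0, "jaw": 8}, {"x": 0, "y": 0, "z": 4, "rx": 0, "ry": 0, "rz": 0, "jaw": 8}, {"x": 0, "y": 0, "z": 0, "rx": 0, "ry": 0, "rz": 0, "jaw": 8}]}}

```text
clock: 29.5
tool_pos: [0.4437, -0.0042, 0.1064]
eef_rot: [1.0, 0.001, -0.005, 0.001]
contact_force: [-0.1, -0.1, 0.2]
opening: 0.908
finger_force: 0.0
```

>>> {"fn": "send_rows", "kwargs": {"motion": [{"x": 0.2, "y": 0.1, "z": 3, "rx": 0, "ry": 0, "rz": 0, "jaw": 8}, {"x": 0, "y": 0, "z": 3, "rx": 0, "ry": 0, "rz": 0, "jaw": 8}, {"x": 0, "y": 0, "z": 2, "rx": 0, "ry": 0, "rz": 0, "jaw": 8}, {"x": 0, "y": 0, "z": 0.6, "rx": 0, "ry": 0, "rz": 0, "jaw": 8}, {"x": 0, "y": 0, "z": 0, "rx": 0, "ry": 0, "rz": 0, "jaw": 8}]}}

```text
clock: 30.0
tool_pos: [0.4547, -0.0065, 0.0331]
eef_rot: [1.0, 0.0, -0.004, 0.0]
contact_force: [-1.5, -0.1, -0.2]
opening: 0.908
finger_force: 0.0
```

>>> {"fn": "send_rows", "kwargs": {"motion": [{"x": 0, "y": 0, "z": 0.2, "rx": 0, "ry": 0, "rz": 0, "jaw": 3.5}, {"x": 0, "y": 0, "z": 0, "rx": 0, "ry": 0, "rz": 0, "jaw": 3.5}, {"x": 0, "y": 0, "z": 0, "rx": 0, "ry": 0, "rz": 0, "jaw": 3.5}, {"x": 0, "y": 0, "z": 0, "rx": 0, "ry": 0, "rz": 0, "jaw": 3.5}, {"x": 0, "y": 0, "z": 0, "rx": 0, "ry": 0, "rz": 0, "jaw": 3.5}]}}

```text
clock: 30.5
tool_pos: [0.4544, -0.0059, 0.031]
eef_rot: [1.0, 0.0, -0.004, 0.0]
contact_force: [-0.0, -0.1, 5.6]
opening: 0.53
finger_force: 25.0
```

>>> {"fn": "send_rows", "kwargs": {"motion": [{"x": 0, "y": 0, "z": 0, "rx": 0, "ry": 0, "rz": 0, "jaw": 3.5}, {"x": 0, "y": 0, "z": 0, "rx": 0, "ry": 0, "rz": 0, "jaw": 3.5}, {"x": 0, "y": 0, "z": 0, "rx": 0, "ry": 0, "rz": 0, "jaw": 3.5}, {"x": 0, "y": 0, "z": 0, "rx": 0, "ry": 0, "rz": 0, "jaw": 3.5}, {"x": 0, "y": 0, "z": 0, "rx": 0, "ry": 0, "rz": 0, "jaw": 3.5}]}}

```text
clock: 31.0
tool_pos: [0.4544, -0.0059, 0.0309]
eef_rot: [1.0, 0.0, -0.004, 0.0]
contact_force: [-0.5, -0.2, 6.5]
opening: 0.531
finger_force: 25.0
```

Too high (31 mm) and a little off centre, so I'll reopen, drop and recentre.

>>> {"fn": "send_rows", "kwargs": {"motion": [{"x": 0, "y": 0, "z": 0, "rx": 0, "ry": 0, "rz": 0, "jaw": 7}, {"x": 0, "y": 0, "z": 0, "rx": 0, "ry": 0, "rz": 0, "jaw": 7}, {"x": 0, "y": 0, "z": 0, "rx": 0, "ry": 0, "rz": 0, "jaw": 7}, {"x": -0.7, "y": 0, "z": 0, "rx": 0, "ry": 0.008, "rz": 0, "jaw": 7}, {"x": 0, "y": 0, "z": 0, "rx": 0, "ry": 0, "rz": 0, "jaw": 7}]}}

```text
clock: 31.5
tool_pos: [0.4509, -0.0062, 0.0319]
eef_rot: [1.0, 0.001, -0.004, 0.0]
contact_force: [-0.5, -0.2, 0.3]
opening: 0.799
finger_force: 0.0
```

>>> {"fn": "send_rows", "kwargs": {"motion": [{"x": 0, "y": 0, "z": 0.7, "rx": 0, "ry": 0, "rz": 0, "jaw": 7}, {"x": 0, "y": 0, "z": 0.6, "rx": 0, "ry": 0, "rz": 0, "jaw": 7}, {"x": 0, "y": 0, "z": 0.2, "rx": 0, "ry": 0, "rz": 0, "jaw": 7}, {"x": 0, "y": 0, "z": 0, "rx": 0, "ry": 0, "rz": 0, "jaw": 7}, {"x": 0, "y": 0, "z": 0, "rx": 0, "ry": 0, "rz": 0, "jaw": 7}]}}

```text
clock: 32.0
tool_pos: [0.4547, -0.0063, 0.0195]
eef_rot: [1.0, 0.0, -0.007, 0.0]
contact_force: [0.9, -0.3, -0.3]
opening: 0.794
finger_force: 0.0
```

Run:
```python
from h import *
st=get_state(); print(np.round(st['q'],3),st['tool_pos'],st['eef_rot'])
```

```text
[-0.059  0.938 -0.046  2.195  0.996  0.043 -2.653] [ 0.45469314 -0.00625562  0.01953032] [ 9.99973706e-01  1.64922486e-04 -7.24636163e-03  2.26230375e-04]
```

The wrist (joint 6) is at its range limit, so the tool can't stay exactly vertical here. A small pitch about the closing axis doesn't harm the grasp, so I'll tilt 0.06 and recentre.

>>> {"fn": "send_rows", "kwargs": {"motion": [{"x": 0, "y": 0, "z": 0, "rx": 0, "ry": -0.03, "rz": 0, "jaw": 7}, {"x": 0, "y": 0, "z": 0, "rx": 0, "ry": -0.03, "rz": 0, "jaw": 7}, {"x": -0.3, "y": 0, "z": 0, "rx": 0, "ry": 0, "rz": 0, "jaw": 7}, {"x": -0.3, "y": 0, "z": 0, "rx": 0, "ry": 0, "rz": 0, "jaw": 7}, {"x": 0, "y": 0, "z": 0, "rx": 0, "ry": 0, "rz": 0, "jaw": 7}]}}

```text
clock: 32.5
tool_pos: [0.4475, -0.0064, 0.0201]
eef_rot: [0.999, 0.001, -0.038, 0.001]
contact_force: [0.2, -0.5, -0.1]
opening: 0.791
finger_force: 0.0
```

Run:
```python
from h import *
st=get_state(); print(np.round(st['q'],3),st['tool_pos'],st['eef_rot'],st['contact_force'])
```

```text
[ 0.058  0.944 -0.233  2.154  0.946  0.226 -2.597] [ 0.447522   -0.00643596  0.02009938] [ 9.99287506e-01  8.67300752e-04 -3.77247234e-02  7.56633587e-04] [ 0.21944585 -0.4881302  -0.11082744]
```

Works. Centred now at (447.5,−6.4); down 3 mm and grip.

>>> {"fn": "send_rows", "kwargs": {"motion": [{"x": 0, "y": 0, "z": 0.3, "rx": 0, "ry": 0, "rz": 0, "jaw": 7}, {"x": 0, "y": 0, "z": 0, "rx": 0, "ry": 0, "rz": 0, "jaw": 3.5}, {"x": 0, "y": 0, "z": 0, "rx": 0, "ry": 0, "rz": 0, "jaw": 3.5}, {"x": 0, "y": 0, "z": 0, "rx": 0, "ry": 0, "rz": 0, "jaw": 3.5}, {"x": 0, "y": 0, "z": 0, "rx": 0, "ry": 0, "rz": 0, "jaw": 3.5}]}}

```text
clock: 33.0
tool_pos: [0.4486, -0.0062, 0.017]
eef_rot: [0.999, 0.001, -0.037, 0.0]
contact_force: [-0.2, -0.5, -0.4]
opening: 0.534
finger_force: 25.0
```

>>> {"fn": "send_rows", "kwargs": {"motion": [{"x": 0, "y": 0, "z": 0, "rx": 0, "ry": 0, "rz": 0, "jaw": 3.5}, {"x": 0, "y": 0, "z": 0, "rx": 0, "ry": 0, "rz": 0, "jaw": 3.5}, {"x": 0, "y": 0, "z": -0.5, "rx": 0, "ry": 0, "rz": 0, "jaw": 3.5}, {"x": 0, "y": 0, "z": -1, "rx": 0, "ry": 0, "rz": 0, "jaw": 3.5}, {"x": 0, "y": 0, "z": -2, "rx": 0, "ry": 0, "rz": 0, "jaw": 3.5}]}}

```text
clock: 33.5
tool_pos: [0.4503, -0.0064, 0.0517]
eef_rot: [0.999, 0.001, -0.038, 0.001]
contact_force: [-0.3, -0.5, -2.0]
opening: 0.54
finger_force: 25.0
```

>>> {"fn": "send_rows", "kwargs": {"motion": [{"x": 0, "y": 0, "z": -4, "rx": 0, "ry": 0, "rz": 0, "jaw": 3.5}, {"x": 0, "y": 0, "z": -4, "rx": 0, "ry": 0, "rz": 0, "jaw": 3.5}, {"x": -0.5, "y": -4, "z": 0, "rx": 0, "ry": 0, "rz": 0, "jaw": 3.5}, {"x": -0.5, "y": -4, "z": 0, "rx": 0, "ry": 0, "rz": 0, "jaw": 3.5}, {"x": -0.5, "y": -4, "z": 0, "rx": 0, "ry": 0, "rz": 0, "jaw": 3.5}]}}

```text
clock: 34.0
tool_pos: [0.4419, 0.1141, 0.1334]
eef_rot: [0.999, -0.001, -0.037, 0.0]
contact_force: [0.1, 0.2, -2.3]
opening: 0.538
finger_force: 25.0
```

>>> {"fn": "send_rows", "kwargs": {"motion": [{"x": -0.5, "y": -4, "z": 0, "rx": 0, "ry": 0, "rz": 0, "jaw": 3.5}, {"x": -0.5, "y": -4, "z": 0, "rx": 0, "ry": 0, "rz": 0, "jaw": 3.5}, {"x": -0.5, "y": -4, "z": 0, "rx": 0, "ry": 0, "rz": 0, "jaw": 3.5}, {"x": -0.5, "y": -4, "z": 0, "rx": 0, "ry": 0, "rz": 0, "jaw": 3.5}, {"x": 0, "y": 0, "z": 0, "rx": 0, "ry": 0, "rz": 0, "jaw": 3.5}]}}

```text
clock: 34.5
tool_pos: [0.42, 0.2821, 0.1352]
eef_rot: [0.999, 0.005, -0.037, -0.004]
contact_force: [-0.4, -0.6, -2.7]
opening: 0.534
finger_force: 25.0
```

>>> {"fn": "send_rows", "kwargs": {"motion": [{"x": 0, "y": 0, "z": 0, "rx": 0, "ry": 0, "rz": 0, "jaw": 3.5}, {"x": 0, "y": 0, "z": 0, "rx": 0, "ry": 0, "rz": 0, "jaw": 3.5}, {"x": 0, "y": 0, "z": 0, "rx": 0, "ry": 0, "rz": 0, "jaw": 3.5}, {"x": 0, "y": 0, "z": 0, "rx": 0, "ry": 0, "rz": 0, "jaw": 3.5}, {"x": 0, "y": 0, "z": 0, "rx": 0, "ry": 0, "rz": 0, "jaw": 3.5}]}}

```text
clock: 35.0
tool_pos: [0.4222, 0.2729, 0.1341]
eef_rot: [0.999, -0.0, -0.037, 0.0]
contact_force: [0.5, 0.5, -1.6]
opening: 0.536
finger_force: 25.0
```

Run:
```python
from h import *
st=get_state(); print(np.round(st['q'],3),st['tool_pos'],st['eef_rot'],st['opening'])
s=snap('wrist','w9')
```

```text
[-0.41   0.759 -0.376  1.969  0.41   0.546 -2.63 ] [0.42215908 0.27285091 0.13412968] [ 9.99305486e-01 -2.10270235e-04 -3.72607092e-02  3.76184793e-04] 0.5358797637712127
```

View pics/w9.png

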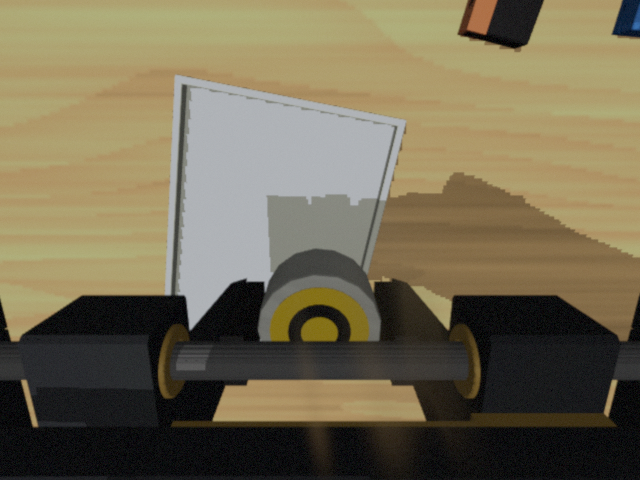

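Driver is level in the jaws; the tray corners (178,77) and (404,122) show that it lies left of my position. I'll shift about 3 cm and turn a little away from the joint 7 limit.

>>> {"fn": "send_rows", "kwargs": {"motion": [{"x": 0, "y": 0, "z": 0, "rx": 0, "ry": 0, "rz": 0.1, "jaw": 3.5}, {"x": 0, "y": 0, "z": 0, "rx": 0, "ry": 0, "rz": 0.1, "jaw": 3.5}, {"x": 0, "y": -1.6, "z": 0, "rx": 0, "ry": 0, "rz": 0, "jaw": 3.5}, {"x": 0, "y": -1.6, "z": 0, "rx": 0, "ry": 0, "rz": 0, "jaw": 3.5}, {"x": 0, "y": 0, "z": 2, "rx": 0, "ry": 0, "rz": 0, "jaw": 3.5}]}}

```text
clock: 35.55
tool_pos: [0.4287, 0.3094, 0.1154]
eef_rot: [0.995, -0.098, -0.035, 0.0]
contact_force: [0.4, 0.3, -1.8]
opening: 0.537
finger_force: 25.0
```

>>> {"fn": "send_rows", "kwargs": {"motion": [{"x": 0, "y": 0, "z": 2.5, "rx": 0, "ry": 0, "rz": 0, "jaw": 3.5}, {"x": 0, "y": 0, "z": 2.5, "rx": 0, "ry": 0, "rz": 0, "jaw": 3.5}, {"x": 0, "y": 0, "z": 1.5, "rx": 0, "ry": 0, "rz": 0, "jaw": 3.5}, {"x": 0, "y": 0, "z": 0, "rx": 0, "ry": 0, "rz": 0, "jaw": 3.5}, {"x": 0, "y": 0, "z": 0, "rx": 0, "ry": 0, "rz": 0, "jaw": 3.5}]}}

```text
clock: 36.05
tool_pos: [0.422, 0.3051, 0.0491]
eef_rot: [0.994, -0.099, -0.037, 0.004]
contact_force: [0.7, 0.1, -1.5]
opening: 0.539
finger_force: 25.0
```

Run:
```python
from h import *
st=get_state(); print(np.round(st['q'],3),st['tool_pos'],st['eef_rot'],st['opening'])
pts('w9',[('a',178,77,.016),('b',404,122,.016),('c',166,290,.016)])
```

```text
[-0.603  0.905 -0.141  1.953  0.184  0.351 -2.638] [0.4219777  0.30513033 0.04908695] [ 0.99435949 -0.09931004 -0.03703404  0.00389826] 0.5386779372868558
a [519.3 360. ]
b [492.6 217. ]
c [370.8 388.6]
```

Position is good: (422,305) against the tray centre of about (411,304).

>>> {"fn": "send_rows", "kwargs": {"motion": [{"x": 0, "y": 0, "z": 1, "rx": 0, "ry": 0, "rz": 0, "jaw": 3.5}, {"x": 0, "y": 0, "z": 0.7, "rx": 0, "ry": 0, "rz": 0, "jaw": 3.5}, {"x": 0, "y": 0, "z": 0.4, "rx": 0, "ry": 0, "rz": 0, "jaw": 3.5}, {"x": 0, "y": 0, "z": 0, "rx": 0, "ry": 0, "rz": 0, "jaw": 3.5}, {"x": 0, "y": 0, "z": 0, "rx": 0, "ry": 0, "rz": 0, "jaw": 3.5}]}}

```text
clock: 36.55
tool_pos: [0.4203, 0.3051, 0.028]
eef_rot: [0.994, -0.099, -0.037, 0.004]
contact_force: [-0.0, -0.7, -2.7]
opening: 0.54
finger_force: 25.0
```

>>> {"fn": "send_rows", "kwargs": {"motion": [{"x": 0, "y": 0, "z": 0.3, "rx": 0, "ry": 0, "rz": 0, "jaw": 3.5}, {"x": 0, "y": 0, "z": 0.2, "rx": 0, "ry": 0, "rz": 0, "jaw": 3.5}, {"x": 0, "y": 0, "z": 0.1, "rx": 0, "ry": 0, "rz": 0, "jaw": 3.5}, {"x": 0, "y": 0, "z": 0, "rx": 0, "ry": 0, "rz": 0, "jaw": 3.5}, {"x": 0, "y": 0, "z": 0, "rx": 0, "ry": 0, "rz": 0, "jaw": 3.5}]}}

```text
clock: 37.05
tool_pos: [0.4201, 0.3051, 0.0231]
eef_rot: [0.994, -0.099, -0.037, 0.004]
contact_force: [-1.1, -1.7, 9.9]
opening: 0.54
finger_force: 25.0
```

Touched down. Release, rise and look.

>>> {"fn": "send_rows", "kwargs": {"motion": [{"x": 0, "y": 0, "z": 0, "rx": 0, "ry": 0, "rz": 0, "jaw": 6.5}, {"x": 0, "y": 0, "z": 0, "rx": 0, "ry": 0, "rz": 0, "jaw": 6.5}, {"x": 0, "y": 0, "z": 0, "rx": 0, "ry": 0, "rz": 0, "jaw": 6.5}, {"x": 0, "y": 0, "z": 0, "rx": 0, "ry": 0, "rz": 0, "jaw": 6.5}, {"x": 0, "y": 0, "z": -1, "rx": 0, "ry": 0, "rz": 0, "jaw": 6.5}]}}

```text
clock: 37.55
tool_pos: [0.4198, 0.3046, 0.0313]
eef_rot: [0.994, -0.099, -0.038, 0.005]
contact_force: [-0.1, -0.0, 0.2]
opening: 0.739
finger_force: 0.0
```

>>> {"fn": "send_rows", "kwargs": {"motion": [{"x": 0, "y": 0, "z": -3, "rx": 0, "ry": 0, "rz": 0, "jaw": 6.5}, {"x": 0, "y": 0, "z": -4, "rx": 0, "ry": 0, "rz": 0, "jaw": 6.5}, {"x": 0, "y": 0, "z": -4, "rx": 0, "ry": 0, "rz": 0, "jaw": 6.5}, {"x": 0, "y": 0, "z": -4, "rx": 0, "ry": 0, "rz": 0, "jaw": 6.5}, {"x": 0, "y": 0, "z": -4, "rx": 0, "ry": 0, "rz": 0, "jaw": 6.5}]}}

```text
clock: 38.05
tool_pos: [0.4345, 0.3048, 0.2238]
eef_rot: [0.994, -0.099, -0.037, 0.004]
contact_force: [0.4, 0.4, -0.9]
opening: 0.74
finger_force: 0.0
```

Run:
```python
from h import *
st=get_state(); print(st['tool_pos'],st['contact_force'])
s=snap('scene','s10'); cv2.imwrite('pics/s10c.png',cv2.resize(s['img'][130:380,120:560,::-1],None,fx=1.8,fy=1.8))
```

```text
[0.43452945 0.30479784 0.22378655] [ 0.42210349  0.41010754 -0.89143526]
```

View pics/s10c.png

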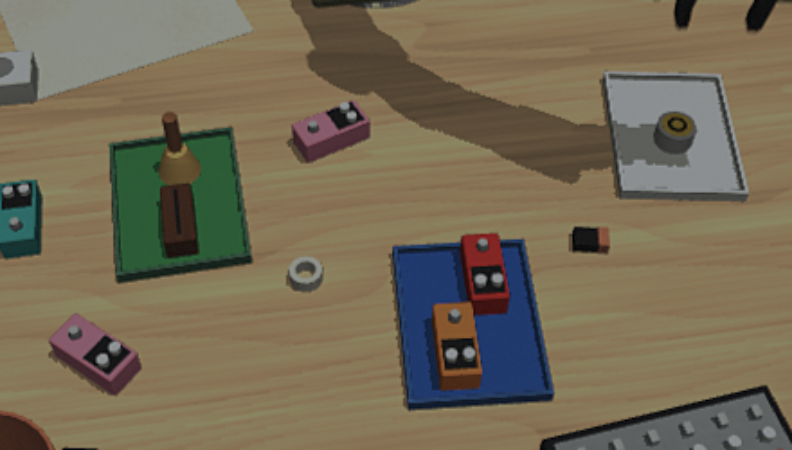

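The bell stands upright, the wood, driver and both pedals lie flat inside their trays, and the battery and tape haven't moved. Handing in.

```bash
python3 -c "
from plant import *
print(finish_job())"
```

```text
the job is handed in; nothing more can be done
None
```

I handed the job in after about 38 s of robot time: both pedals are in the blue tray, the woodblock and bell in the green, and the driver in the white. The final picture shows everything upright or flat inside its tray, with the battery and tape not visibly moved, but the hand-in returned no verdict.

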